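# Charge two battery packs beside the key box

## Robot

A 6-joint arm with a two-finger parallel gripper is mounted at the origin on the work surface. World frame = base frame: x ahead of the robot, y to its left, z up, the work surface at z = 0. Lengths are in m, angles in degrees, forces in N, time in s.
With the tool pointing down it reaches from about 0.4 to 0.825 m from the base axis. Payload 7 kg.
Tool frame: the origin (TCP) lies midway between the tips of the shut fingers; the grasp point (between the pads) lies 19 mm behind it; z points along the fingers, y is the line along which they close (so a half turn about z gives the same grasp; the last joint's range is limited). The gripper opens to 88 mm and grips with 3 to 60 N. Pads are 19 mm wide; open, the fingers measure 130 mm over their backs; the gripper's body (78 mm by 193 mm) begins 47 mm behind the grasp point.
Start: joints at [84.173, 20.546, 0.682, 0, -70.136, -16.507], TCP at [0.257, 0.624, 0.227] pointing down, gripper open.
Joint ranges: [-176.03, 176.03], [-82.01, 121.73], [-58.28, 71.71], [-173.87, 95.51], [-174.79, -0.11], [-173.66, 173.66]. Speed limits (degrees/s): [136.94, 136.94, 172.46, 180, 180, 180].

## Interface

Orientations are given as [roll, pitch, yaw] about the fixed x, y, z axes, in that order (R = Rz(yaw) Ry(pitch) Rx(roll)).
In Python, from cell import bot, camera, finish_job, finder gives the robot as it stands.
- The arm moves only by the tool move_arm, never from a script. Its argument "plan" is a list of rows, each an object of numbers: "tx", "ty", "tz": the shift along the tool's x, y, z as a fraction of full scale; "ax", "ay", "az": the turn, a rotation vector about the tool's x, y, z as a fraction of full scale; "grip": the opening, from -1 (shut) to 1 (fully open). A call has 1 to 5 rows; each row shifts and turns the commanded pose from where the row before left it, along the tool's axes as they then stand; what a row does not reach is not made up. Full scale, the value 1, is 30 mm for a shift and 5 degrees for a turn. A row lasts 1/12 s, in which the tool goes at most 41.7 mm and 7.16 degrees, less where a joint would pass 70% of its speed; a pose out of reach is approached as far as the arm can. A call with a number of a shift or a turn outside -1 to 1 is refused whole. A call with a gripper value outside its range is refused whole. The fingers move at their own pace and stop on an object; "grip_force" is the grip in N (left out, the last holds). Time passes only in rows, so rows that do not move let the fingers close. It gives the time, the measured TCP pose, the force, the opening and the grip force at its end, in the units of the state.
- bot.get_obs(): the state, without advancing time (a new reading comes with each control period).
- camera(name): name is "scene" or "top" or "wrist"; returns a dict with "image" (384x512x3 uint8, red, green, blue), "range_z" (384x512 float32, m along the optical axis (not along the pixel's ray), 0 where there is no reading), "camera_matrix" (3x3 intrinsics, pixels), "R" (3x3) and "t" (3): a world point X has camera coordinates R X + t; the wrist camera has in their place "T_tool_cam" (4x4, takes a point from camera to tool coordinates, whose origin is the TCP and whose axes are the flange's). Camera axes: x right, y down, z forward; pixel columns grow to the right and rows downward; lengths in m; the calibration is good to about 2 mm. A picture is of the moment at which its call begins: read the wrist's pose just before it.
- finish_job(): hands the job in; it is judged then, once.
Trained networks look in a picture, given as the dict that the camera call returned (one of the last four; its "shot" number tells which), for a name from the list of things; names that differ only in an ending like _2 or _b are one class to them, and where a whole thing is asked for, a point or a joint stands for the part that bears it (a point fixed in the world has none). Each returns a list of dicts, best first, with "p" (0 to 1); they miss things now and then, are a little off and sometimes report something else, mostly with a low value. They report only what shows in the picture. A call takes as long as a camera call.
- finder.look_for(picture, target): "position" ([column, row] in pixels, amid what is visible of it).
- finder.silhouettes(picture, target): "pixels" (384x512 bool, what is visible of it) and "position" ([column, row] in pixels, amid what is visible of it).
The state is a dict: "time_s": time; "joint_pos": joint angles; "qvel": joint speeds; "tau": joint torques, N m; "ee_pos": TCP position; "eef_rot": TCP orientation; "wrist_force": force on the tool from outside, world axes, zero at the start; "moment": the same for the moment, N m; "opening": opening from 0.0 (shut) to 1.0 (fully open); "grip_force": force on a finger pad.
Only numpy, scipy, OpenCV 4.12 (cv2) and the standard library are available. Lean on these libraries where they do the work, as an engineer would, in place of code of your own. Each camera call takes 0.05 s, during which the arm holds its last target. There are 200 camera calls.

## Task

The key box door hangs open over the charging dock: swing it shut first, then plug two of the three identical battery packs fully home into the dock's two sockets. Any two will do; leave the third standing where it is as the spare, and do not disturb the frog, grinder, bottle or egg ring, tip a pack over or ram the dock.

Things in the scene. Friction and masses are not known exactly. Their poses are not given: they have to be found in the camera images.
- pack0: battery pack, one of three identical ones, standing upright on the shelf: off-white plastic block 46 x 62 mm (its x, y) and 70 mm tall, on a narrower grey plug foot 34 x 50 mm and 30 mm long; 100 mm tall overall, about 0.25 kg. Origin: centre of the foot's underside; z up. The same after a half turn about z. Can be gripped across 46 mm or across 62 mm.
- pack1: battery pack, one of three identical ones, standing upright on the shelf: off-white plastic block 46 x 62 mm (its x, y) and 70 mm tall, on a narrower grey plug foot 34 x 50 mm and 30 mm long; 100 mm tall overall, about 0.25 kg. Origin: centre of the foot's underside; z up. The same after a half turn about z. Can be gripped across 46 mm or across 62 mm.
- pack2: battery pack, one of three identical ones, standing upright on the shelf: off-white plastic block 46 x 62 mm (its x, y) and 70 mm tall, on a narrower grey plug foot 34 x 50 mm and 30 mm long; 100 mm tall overall, about 0.25 kg. Origin: centre of the foot's underside; z up. The same after a half turn about z. Can be gripped across 46 mm or across 62 mm.
- dock: white fixed charging dock, a block 90 x 210 x 40 mm (its x, y, z) with two socket holes in its top, 110 mm apart along its y; origin: centre of its underside on the shelf.
- socket0 (a point): socket hole 0 (towards the dock's -y end) of the dock: the point is the centre of its mouth, level with the dock's top face; hole 37 x 53 mm (dock x, y), 32 mm deep, mouth chamfered 3 mm. Axes as the dock's.
- socket1 (a point): socket hole 1 (towards the dock's +y end) of the dock: the point is the centre of its mouth, level with the dock's top face; hole 37 x 53 mm (dock x, y), 32 mm deep, mouth chamfered 3 mm. Axes as the dock's.
- keybox: fixed wooden key box 80 x 180 x 195 mm (its x, y, z), standing on the shelf; its front faces its own -x, towards the dock; origin: centre of its underside. The door's outer face, shut, lies 56 mm in front of the origin.
- keydoor (a joint): angle of the key box's swing door: 0 shut, grows as it opens away from the box front (starts 0.8 to 1.4 rad, stays where left). Panel 150 mm wide, 130 mm tall, 15 mm thick, lower edge 55 mm and upper edge 185 mm above the shelf, so it swings over the bare dock but not over a plugged pack.
- keydoor_handle (a point): outer end of the small brass knob on the door's outer face: 35 mm out of the face, 120 mm from the hinge line, 155 mm above the shelf.
- keydoor_hinge (a point): point on the door's upright hinge line at mid-height (120 mm above the shelf), at the key box's own +y side. The outer face passes through this line; shut, the door runs from it along the key box's -y. Axes turn with the door: its -y runs along the panel to the free edge, its -x points out of the outer face.
- frog: white ceramic frog, round, about 70 mm across and 58 mm tall; origin: centre of its underside.
- grinder: chrome pepper grinder, upright, 56 mm across and 155 mm tall; origin: centre of its underside.
- bottle: empty amber glass bottle with a stopper, upright, 60 mm across and about 165 mm tall; origin: centre of its underside.
- eggring: hard dark silicone egg ring lying flat, 90 mm outside, 76 mm inside, 20 mm tall; origin: its centre, at the underside.

How it is judged (in metres and radians):
On the way, in this order (a step that is already met when the one before it is completed fails the run):
1. the key box door is shut (under 0.1 rad) (value of joint keydoor below 0.1 rad), for 0.2 s.
2. a first battery pack is fully home in one of the dock's sockets ((((horizontal distance between pack0 and socket0 below 0.005 m and z of pack0 in the frame of dock below 0.0135 m and angle between the x axis of pack0 and the x axis of dock, either way round below 0.08 rad and angle between pack0's own z axis and vertical below 0.06 rad) or (horizontal distance between pack1 and socket0 below 0.005 m and z of pack1 in the frame of dock below 0.0135 m and angle between the x axis of pack1 and the x axis of dock, either way round below 0.08 rad and angle between pack1's own z axis and vertical below 0.06 rad) or (horizontal distance between pack2 and socket0 below 0.005 m and z of pack2 in the frame of dock below 0.0135 m and angle between the x axis of pack2 and the x axis of dock, either way round below 0.08 rad and angle between pack2's own z axis and vertical below 0.06 rad)) or ((horizontal distance between pack0 and socket1 below 0.005 m and z of pack0 in the frame of dock below 0.0135 m and angle between the x axis of pack0 and the x axis of dock, either way round below 0.08 rad and angle between pack0's own z axis and vertical below 0.06 rad) or (horizontal distance between pack1 and socket1 below 0.005 m and z of pack1 in the frame of dock below 0.0135 m and angle between the x axis of pack1 and the x axis of dock, either way round below 0.08 rad and angle between pack1's own z axis and vertical below 0.06 rad) or (horizontal distance between pack2 and socket1 below 0.005 m and z of pack2 in the frame of dock below 0.0135 m and angle between the x axis of pack2 and the x axis of dock, either way round below 0.08 rad and angle between pack2's own z axis and vertical below 0.06 rad)))), for 0.2 s.
At the end, for the whole second after the job is handed in: Door shut (under 0.1 rad). Each socket holds an upright pack fully home: its shoulder within 3.5 mm of the dock's top, centred within 5 mm, square within 0.08 rad. The third pack stands upright within 30 mm of its start. All packs released and at rest (value of joint keydoor below 0.1 rad and ((horizontal distance between pack0 and socket0 below 0.005 m and z of pack0 in the frame of dock below 0.0135 m and angle between the x axis of pack0 and the x axis of dock, either way round below 0.08 rad and angle between pack0's own z axis and vertical below 0.06 rad) or (horizontal distance between pack1 and socket0 below 0.005 m and z of pack1 in the frame of dock below 0.0135 m and angle between the x axis of pack1 and the x axis of dock, either way round below 0.08 rad and angle between pack1's own z axis and vertical below 0.06 rad) or (horizontal distance between pack2 and socket0 below 0.005 m and z of pack2 in the frame of dock below 0.0135 m and angle between the x axis of pack2 and the x axis of dock, either way round below 0.08 rad and angle between pack2's own z axis and vertical below 0.06 rad)) and ((horizontal distance between pack0 and socket1 below 0.005 m and z of pack0 in the frame of dock below 0.0135 m and angle between the x axis of pack0 and the x axis of dock, either way round below 0.08 rad and angle between pack0's own z axis and vertical below 0.06 rad) or (horizontal distance between pack1 and socket1 below 0.005 m and z of pack1 in the frame of dock below 0.0135 m and angle between the x axis of pack1 and the x axis of dock, either way round below 0.08 rad and angle between pack1's own z axis and vertical below 0.06 rad) or (horizontal distance between pack2 and socket1 below 0.005 m and z of pack2 in the frame of dock below 0.0135 m and angle between the x axis of pack2 and the x axis of dock, either way round below 0.08 rad and angle between pack2's own z axis and vertical below 0.06 rad)) and ((horizontal distance between pack0 and socket0 below 0.005 m and z of pack0 in the frame of dock below 0.0135 m and angle between the x axis of pack0 and the x axis of dock, either way round below 0.08 rad and angle between pack0's own z axis and vertical below 0.06 rad) or (horizontal distance between pack0 and socket1 below 0.005 m and z of pack0 in the frame of dock below 0.0135 m and angle between the x axis of pack0 and the x axis of dock, either way round below 0.08 rad and angle between pack0's own z axis and vertical below 0.06 rad) or (distance of pack0 from where it was at the start of the episode below 0.03 m and angle between pack0's own z axis and vertical below 0.1 rad)) and ((horizontal distance between pack1 and socket0 below 0.005 m and z of pack1 in the frame of dock below 0.0135 m and angle between the x axis of pack1 and the x axis of dock, either way round below 0.08 rad and angle between pack1's own z axis and vertical below 0.06 rad) or (horizontal distance between pack1 and socket1 below 0.005 m and z of pack1 in the frame of dock below 0.0135 m and angle between the x axis of pack1 and the x axis of dock, either way round below 0.08 rad and angle between pack1's own z axis and vertical below 0.06 rad) or (distance of pack1 from where it was at the start of the episode below 0.03 m and angle between pack1's own z axis and vertical below 0.1 rad)) and ((horizontal distance between pack2 and socket0 below 0.005 m and z of pack2 in the frame of dock below 0.0135 m and angle between the x axis of pack2 and the x axis of dock, either way round below 0.08 rad and angle between pack2's own z axis and vertical below 0.06 rad) or (horizontal distance between pack2 and socket1 below 0.005 m and z of pack2 in the frame of dock below 0.0135 m and angle between the x axis of pack2 and the x axis of dock, either way round below 0.08 rad and angle between pack2's own z axis and vertical below 0.06 rad) or (distance of pack2 from where it was at the start of the episode below 0.03 m and angle between pack2's own z axis and vertical below 0.1 rad)) and linear speed of each of pack0, pack1, pack2 below 0.02 m/s); the robot touches nothing.
It fails at once if the frog or egg ring is moved by more than 30 mm or tipped (leaning more than 0.35 rad) (distance of any of frog, eggring from where it was at the start of the episode above 0.03 m or angle between any of frog, eggring's own z axis and vertical above 0.35 rad).
It fails at once if the grinder or bottle is moved by more than 30 mm or tipped (leaning more than 0.35 rad) (distance of any of grinder, bottle from where it was at the start of the episode above 0.03 m or angle between any of grinder, bottle's own z axis and vertical above 0.35 rad).
It fails at once if a battery pack is tipped over (leaning more than 0.6 rad) (angle between any of pack0, pack1, pack2's own z axis and vertical above 0.6 rad).
It fails at once if the dock is rammed: a pack is dropped or pressed onto it with more than 40 N (contact force between any of pack0, pack1, pack2 and dock above 40 N).
It also fails if it takes over 72 s, if anything falls off the work surface, if the arm or the gripper's body presses on something with over 40 N, if the wrist force passes 120 N, or if a joint passes its speed limit or range.

## Working session

There is one attempt and no reset: what is moved stays moved. The work goes in short steps, Python scripts to look and compute and a tool call to move; the robot and the scene stay as the last step left them, time stands still between calls to the robot, and variables do not carry over. Pictures are saved under pics/ and viewed, at most 10 in all, crops included, and the job is handed in when it is done.

Besides the shell and the picture viewer there is one more tool, called after ">>>" as name(argument=value, ...) on one line, values as JSON. move_arm: Moves the arm, as the interface text tells. Its arguments: {"type":"object","properties":{"plan":{"type":"array"},"grip_force":{"type":"number"}},"required":["plan"]}

```bash
ls; mkdir -p pics; cat > h.py <<'E'
import numpy as np, cv2
from cell import bot,camera,finish_job,finder
from scipy.spatial.transform import Rotation as Ro
def cloud(d,obs=None):
    z=d["range_z"];K=d["camera_matrix"];v,u=np.mgrid[:z.shape[0],:z.shape[1]]
    P=np.stack([(u-K[0,2])/K[0,0]*z,(v-K[1,2])/K[1,1]*z,z],-1)
    if "R" in d: W=(P-d["t"])@d["R"]
    else:
        T=d["T_tool_cam"];W=P@T[:3,:3].T+T[:3,3]
        W=W@Ro.from_euler('xyz',obs["eef_rot"],degrees=True).as_matrix().T+obs["ee_pos"]
    W[z<=0]=np.nan
    return W
def save(d,n): cv2.imwrite(f"pics/{n}.png",cv2.cvtColor(d["image"],cv2.COLOR_RGB2BGR))
E
python3 - <<'E'
from h import *
o=bot.get_obs();print(o)
ds={n:camera(n) for n in("scene","top")}
im=np.vstack([ds[n]["image"] for n in ds]);
im=np.hstack([ds[n]["image"] for n in ds]);im=cv2.resize(im,(800,300),interpolation=cv2.INTER_AREA)
cv2.imwrite("pics/a.png",im[...,::-1])
for n,d in ds.items():
    W=cloud(d);np.savez(f"{n}.npz",W=W,im=d["image"]);save(d,n)
    print(n,-d["R"].T@d["t"],d["R"][2])
    for t in["pack0","dock","keybox","keydoor","keydoor_handle","frog","grinder","bottle","eggring"]:
        for s in finder.silhouettes(d,t)[:4]:
            m=s["pixels"]&np.isfinite(W[...,2]);p=W[m]
            if s["p"]<.2 or len(p)<5: continue
            top=p[p[:,2]>np.percentile(p[:,2],95)-.008]
            r=cv2.minAreaRect((top[:,:2]*1000).astype(np.float32))
            print(n,t,round(s["p"],2),np.round(s["position"]),m.sum(),"zmax",np.round(np.percentile(p[:,2],[5,50,95]),3),"toprect",np.round(r[0]),np.round(r[1]),round(r[2],1))
E
```

```text
pics
{'time_s': 0.0, 'joint_pos': array([ 8.41714351e+01,  2.05906727e+01,  6.35804874e-01, -2.05797576e-02,
       -7.01356729e+01, -1.65074246e+01]), 'qvel': array([0.00974435, 0.0681084 , 0.0325232 , 0.04773764, 0.01681434,
       0.07488855]), 'tau': array([ 4.19389371e-04, -5.82715809e+01,  2.93070495e+01,  6.99703753e+00,
        6.97188894e-03, -1.59509377e-04]), 'ee_pos': array([0.25635743, 0.62391345, 0.22564527]), 'eef_rot': array([ 1.79907694e+02, -7.17963878e-03, -2.23429919e+01]), 'wrist_force': array([-0.1594802 ,  0.13519846,  0.34921753]), 'moment': array([0.0035294 , 0.01935604, 0.02608556]), 'grip_force': 0.0, 'opening': 0.9989604435340883}
scene [1.20214029 0.65659103 0.76915614] [-0.58490403 -0.564707   -0.58223129]
scene pack0 0.9 [208. 194.] 697 zmax [0.004 0.071 0.1  ] toprect [ 609. -121.] [66. 46.] 72.0
scene pack0 0.82 [253. 178.] 572 zmax [0.014 0.074 0.1  ] toprect [529. -38.] [176.  45.] 27.6
scene pack0 0.65 [172. 178.] 628 zmax [0.009 0.067 0.1  ] toprect [ 629. -272.] [48. 57.] 47.1
scene dock 0.62 [325. 257.] 2192 zmax [0.005 0.037 0.04 ] toprect [519
[... 1772 characters left out ...]
ect [467. 321.] [ 15. 145.] 15.7
top keydoor_handle 0.87 [160. 220.] 528 zmax [0.004 0.181 0.187] toprect [466. 323.] [ 15. 148.] 15.7
top keydoor_handle 0.34 [279. 215.] 342 zmax [0.059 0.099 0.103] toprect [472. -69.] [62. 44.] 26.8
top frog 0.8 [370. 223.] 386 zmax [0.014 0.037 0.056] toprect [ 452. -370.] [44. 41.] 75.5
top grinder 0.6 [254. 173.] 268 zmax [0.033 0.128 0.151] toprect [613.  16.] [15. 16.] 89.8
top bottle 0.88 [237. 224.] 251 zmax [0.102 0.114 0.161] toprect [445.  72.] [26. 23.] 0.5
top eggring 0.67 [295. 174.] 340 zmax [0.059 0.099 0.103] toprect [ 606. -121.] [61. 45.] 70.7
top eggring 0.45 [324. 222.] 181 zmax [-0.002  0.017  0.023] toprect [ 459. -190.] [79. 88.] 1.2
```

View pics/a.png

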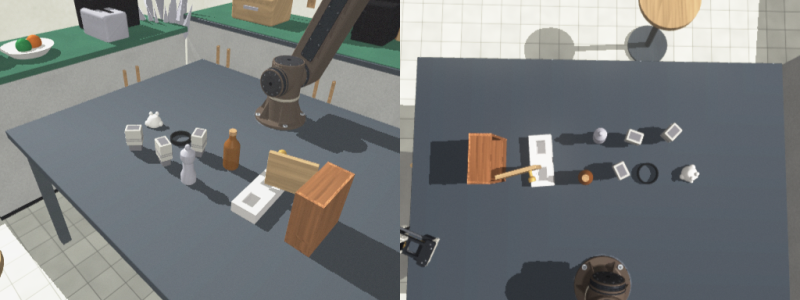

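The picture shows the dock at about (540,160) and the open door at (517,172). In the top half the packs are at about (621,170), (635,136) and (673,132). From the fits, the hinge is at (0.4395, 0.3935), the door is open about 74°, and its outer face points toward the robot. I'll bring the closed fingers to the outer face, between the hinge and the knob.

>>> move_arm(plan=[{"tx":0.89,"ty":0.78,"tz":0.25,"grip":-1},{"tx":0.89,"ty":0.78,"tz":0.25,"grip":-1},{"tx":0.89,"ty":0.78,"tz":0.25,"grip":-1},{"tx":0.89,"ty":0.78,"tz":0.25,"grip":-1},{"tx":0.89,"ty":0.78,"tz":0.25,"grip":-1}], grip_force=20)

```text
$.plan[0]: bad value
```

>>> move_arm(plan=[{"tx":0.89,"ty":0.78,"tz":0.25,"grip":-1},{"tx":0.89,"ty":0.78,"tz":0.25,"grip":-1},{"tx":0.89,"ty":0.78,"tz":0.25,"grip":-1},{"tx":0.89,"ty":0.78,"tz":0.25,"grip":-1},{"tx":0.89,"ty":0.78,"tz":0.25,"grip":-1}])

```text
$.plan[0]: bad value
```

>>> move_arm(plan=[{"tx":0.89,"ty":0.78,"tz":0.25,"ax":0,"ay":0,"az":0,"grip":-1},{"tx":0.89,"ty":0.78,"tz":0.25,"ax":0,"ay":0,"az":0,"grip":-1},{"tx":0.89,"ty":0.78,"tz":0.25,"ax":0,"ay":0,"az":0,"grip":-1},{"tx":0.89,"ty":0.78,"tz":0.25,"ax":0,"ay":0,"az":0,"grip":-1},{"tx":0.89,"ty":0.78,"tz":0.25,"ax":0,"ay":0,"az":0,"grip":-1}], grip_force=20)

```text
time_s: 1.42
ee_pos: [0.336, 0.4639, 0.1889]
eef_rot: [-180.0, -0.0, -22.3]
wrist_force: [0.6, 0.9, 0.9]
opening: 0.684
grip_force: 0.0
```

>>> move_arm(plan=[{"tx":0.8,"ty":0.8,"tz":0.25,"ax":0,"ay":0,"az":0,"grip":-1},{"tx":0.8,"ty":0.8,"tz":0.25,"ax":0,"ay":0,"az":0,"grip":-1},{"tx":0.8,"ty":0.8,"tz":0.25,"ax":0,"ay":0,"az":0,"grip":-1},{"tx":0.8,"ty":0.8,"tz":0.25,"ax":0,"ay":0,"az":0,"grip":-1},{"tx":0.8,"ty":0.8,"tz":0.25,"ax":0,"ay":0,"az":0,"grip":-1}])

```text
time_s: 1.83
ee_pos: [0.4013, 0.3073, 0.1516]
eef_rot: [-180.0, -0.0, -22.3]
wrist_force: [0.6, 0.5, -0.2]
opening: 0.303
grip_force: 0.0
```

```bash
cat >> h.py <<'E'
def plan(wps,o=None,smax=.95):
    """waypoints (x,y,z,yaw or None) -> printed rows in tool units, one or more rows each"""
    o=o or bot.get_obs();p=np.array(o["ee_pos"]);yaw=o["eef_rot"][2]
    for w in wps:
        y1=yaw if w[3] is None else w[3]
        dy=(y1-yaw+180)%360-180;d=np.array(w[:3])-p
        n=max(1,int(np.ceil(max(np.linalg.norm(d)/.041,abs(dy)/4.9,np.abs(d).max()/.0285-.3))))
        c=np.radians(yaw)
        while True:
            R=lambda a:np.array([[np.cos(a),np.sin(a),0],[np.sin(a),-np.cos(a),0],[0,0,-1]])
            rows=[R(c+np.radians(dy)*i/n).T@d/n/.03 for i in range(n)]
            if np.abs(rows).max()<=1: break
            n+=1
        print("->",np.round(w[:3],3),round(y1,1),"rows",n,"az",round(-dy/n/5,2));
        for r in rows[:1] if dy==0 else rows: print("  ",np.round(r,2))
        p=np.array(w[:3]);yaw=y1
E
python3 - <<'E'
from h import *
o=bot.get_obs();print(o["ee_pos"],o["opening"])
h=np.array([.4395,.3935])
def q(t,r=.07,d=.022):
    t=np.radians(t);p=h+r*np.array([np.cos(t),-np.sin(t)])+d*np.array([-np.sin(t),-np.cos(t)]);return [*p,.15,None]
plan([q(74,d=.026)]+[q(t) for t in(68,56,44,33,22,11,0)])
E
```

```text
[0.40131417 0.30731024 0.1515966 ] 0.30301668116350683
-> [0.434 0.319 0.15 ] -22.3 rows 1 az -0.0
   [ 0.85 -0.77  0.05]
-> [0.445 0.32  0.15 ] -22.3 rows 1 az -0.0
   [ 0.34 -0.19  0.  ]
-> [0.46  0.323 0.15 ] -22.3 rows 1 az -0.0
   [ 0.43 -0.28  0.  ]
-> [0.475 0.329 0.15 ] -22.3 rows 1 az -0.0
   [ 0.36 -0.36  0.  ]
-> [0.486 0.337 0.15 ] -22.3 rows 1 az -0.0
   [ 0.26 -0.39  0.  ]
-> [0.496 0.347 0.15 ] -22.3 rows 1 az -0.0
   [ 0.18 -0.43  0.  ]
-> [0.504 0.359 0.15 ] -22.3 rows 1 az -0.0
   [ 0.09 -0.46  0.  ]
-> [0.51  0.372 0.15 ] -22.3 rows 1 az -0.0
   [ 0.01 -0.47  0.  ]
```

>>> move_arm(plan=[{"tx":0,"ty":0,"tz":0,"ax":0,"ay":0,"az":0,"grip":-1},{"tx":0,"ty":0,"tz":0,"ax":0,"ay":0,"az":0,"grip":-1},{"tx":0,"ty":0,"tz":0,"ax":0,"ay":0,"az":0,"grip":-1},{"tx":0.42,"ty":-0.38,"tz":0.04,"ax":0,"ay":0,"az":0,"grip":-1},{"tx":0.43,"ty":-0.39,"tz":0.0,"ax":0,"ay":0,"az":0,"grip":-1}])

```text
time_s: 2.25
ee_pos: [0.4333, 0.3218, 0.151]
eef_rot: [-179.9, -0.0, -22.2]
wrist_force: [0.2, 0.4, -0.3]
opening: 0.008
grip_force: 0.0
```

>>> move_arm(plan=[{"tx":0.17,"ty":-0.1,"tz":0,"ax":0,"ay":0,"az":0,"grip":-1},{"tx":0.17,"ty":-0.1,"tz":0,"ax":0,"ay":0,"az":0,"grip":-1},{"tx":0.22,"ty":-0.14,"tz":0,"ax":0,"ay":0,"az":0,"grip":-1},{"tx":0.22,"ty":-0.14,"tz":0.0,"ax":0,"ay":0,"az":0,"grip":-1},{"tx":0.18,"ty":-0.18,"tz":0.0,"ax":0,"ay":0,"az":0,"grip":-1}])

```text
time_s: 2.67
ee_pos: [0.4677, 0.3279, 0.1504]
eef_rot: [180.0, 0.0, -22.3]
wrist_force: [-1.0, -0.5, -0.3]
opening: 0.002
grip_force: 0.7
```

>>> move_arm(plan=[{"tx":0.18,"ty":-0.18,"tz":0,"ax":0,"ay":0,"az":0,"grip":-1},{"tx":0.13,"ty":-0.2,"tz":0,"ax":0,"ay":0,"az":0,"grip":-1},{"tx":0.13,"ty":-0.2,"tz":0,"ax":0,"ay":0,"az":0,"grip":-1},{"tx":0.09,"ty":-0.21,"tz":0.0,"ax":0,"ay":0,"az":0,"grip":-1},{"tx":0.09,"ty":-0.21,"tz":0.0,"ax":0,"ay":0,"az":0,"grip":-1}])

```text
time_s: 3.08
ee_pos: [0.4966, 0.3489, 0.1503]
eef_rot: [180.0, -0.0, -22.3]
wrist_force: [-1.6, -1.0, -0.1]
opening: 0.004
grip_force: 0.6
```

>>> move_arm(plan=[{"tx":0.05,"ty":-0.22,"tz":0,"ax":0,"ay":0,"az":0,"grip":-1},{"tx":0.05,"ty":-0.22,"tz":0,"ax":0,"ay":0,"az":0,"grip":-1},{"tx":0.01,"ty":-0.22,"tz":0,"ax":0,"ay":0,"az":0,"grip":-1},{"tx":0,"ty":-0.08,"tz":0.0,"ax":0,"ay":0,"az":0,"grip":-1},{"tx":0,"ty":0,"tz":0.0,"ax":0,"ay":0,"az":0,"grip":-1}])

```text
time_s: 3.5
ee_pos: [0.508, 0.3687, 0.1503]
eef_rot: [-180.0, -0.0, -22.3]
wrist_force: [-0.6, -0.1, -0.7]
opening: 0.004
grip_force: 0.0
```

```bash
python3 - <<'E'
from h import *
o=bot.get_obs();print(o["ee_pos"],o["wrist_force"])
for n in("top","scene"):
    d=camera(n);W=cloud(d);save(d,n+"2")
    m=(W[...,2]>.17)&(W[...,2]<.188)&(W[...,1]>.2)&(W[...,1]<.42)&(W[...,0]>.42)&(W[...,0]<.61)
    p=W[m][:,:2];
    for x in np.arange(.43,.61,.02):
        k=p[abs(p[:,0]-x)<.01];
        if len(k): print(n,round(x,2),len(k),np.round(np.percentile(k[:,1],[2,50,98]),3))
E
```

```text
[0.50795314 0.36867361 0.15028436] [-0.58851687 -0.08717833 -0.67676592]
top 0.43 7 [0.409 0.41  0.41 ]
top 0.45 53 [0.392 0.398 0.41 ]
top 0.47 10 [0.392 0.395 0.404]
top 0.55 9 [0.358 0.389 0.396]
top 0.57 48 [0.387 0.394 0.41 ]
top 0.59 27 [0.387 0.394 0.411]
scene 0.49 1 [0.401 0.401 0.401]
scene 0.51 87 [0.349 0.367 0.402]
scene 0.53 79 [0.371 0.393 0.404]
scene 0.55 43 [0.391 0.398 0.404]
scene 0.57 56 [0.389 0.397 0.403]
scene 0.59 62 [0.388 0.396 0.402]
```

>>> move_arm(plan=[{"tx":-0.01,"ty":-0.06,"tz":0,"ax":0,"ay":0,"az":0,"grip":-1},{"tx":-0.01,"ty":-0.06,"tz":0,"ax":0,"ay":0,"az":0,"grip":-1},{"tx":0,"ty":0,"tz":0,"ax":0,"ay":0,"az":0,"grip":-1},{"tx":0,"ty":0,"tz":0.0,"ax":0,"ay":0,"az":0,"grip":-1}])

```text
time_s: 3.93
ee_pos: [0.5084, 0.3715, 0.1505]
eef_rot: [-180.0, -0.0, -22.3]
wrist_force: [-0.4, 0.1, 0.4]
opening: 0.006
grip_force: 0.0
```

```bash
python3 - <<'E'
from h import *
o=bot.get_obs();print(o["ee_pos"],o["wrist_force"])
d=camera("wrist");print(d["T_tool_cam"],d["camera_matrix"])
E
```

```text
[0.50837092 0.37148147 0.15049596] [-0.35404316  0.0517891   0.42069128]
[[-7.18351068e-04 -9.69055647e-01 -2.46841320e-01  6.66904474e-02]
 [ 9.99999344e-01 -9.16252713e-04  6.86875556e-04  1.53208327e-04]
 [-8.91789665e-04 -2.46840664e-01  9.69055670e-01 -1.57862479e-01]
 [ 0.00000000e+00  0.00000000e+00  0.00000000e+00  1.00000000e+00]] [[281.33483714   0.         257.12749944]
 [  0.         281.33483714 190.13833987]
 [  0.           0.           1.        ]]
```

```bash
python3 - <<'E'
from h import *
plan([[.51,.30,.20,-32],[.52,.27,.33,-63.2]])
E
```

```text
-> [0.51 0.3  0.2 ] -32 rows 3 az 0.64
   [ 0.32  0.73 -0.55]
   [ 0.36  0.71 -0.55]
   [ 0.4   0.69 -0.55]
-> [0.52 0.27 0.33] -63.2 rows 7 az 0.89
   [ 0.12  0.1  -0.62]
   [ 0.12  0.09 -0.62]
   [ 0.13  0.08 -0.62]
   [ 0.14  0.07 -0.62]
   [ 0.14  0.06 -0.62]
   [ 0.14  0.04 -0.62]
   [ 0.15  0.03 -0.62]
```

>>> move_arm(plan=[{"tx":0.32,"ty":0.73,"tz":-0.55,"ax":0,"ay":0,"az":0.64,"grip":-1},{"tx":0.36,"ty":0.71,"tz":-0.55,"ax":0,"ay":0,"az":0.64,"grip":-1},{"tx":0.4,"ty":0.69,"tz":-0.55,"ax":0,"ay":0,"az":0.64,"grip":0},{"tx":0.12,"ty":0.1,"tz":-0.62,"ax":0,"ay":0,"az":0.89,"grip":1},{"tx":0.12,"ty":0.09,"tz":-0.62,"ax":0,"ay":0,"az":0.89,"grip":1}])

```text
time_s: 4.4
ee_pos: [0.5128, 0.2895, 0.2382]
eef_rot: [-180.0, -0.0, -41.1]
wrist_force: [0.3, 1.1, 0.3]
opening: 0.171
grip_force: 0.0
```

>>> move_arm(plan=[{"tx":0.13,"ty":0.08,"tz":-0.62,"ax":0,"ay":0,"az":0.89,"grip":1},{"tx":0.14,"ty":0.07,"tz":-0.62,"ax":0,"ay":0,"az":0.89,"grip":1},{"tx":0.14,"ty":0.06,"tz":-0.62,"ax":0,"ay":0,"az":0.89,"grip":1},{"tx":0.14,"ty":0.04,"tz":-0.62,"ax":0,"ay":0,"az":0.89,"grip":1},{"tx":0.15,"ty":0.03,"tz":-0.62,"ax":0,"ay":0,"az":0.89,"grip":1}])

```text
time_s: 4.82
ee_pos: [0.52, 0.2689, 0.3312]
eef_rot: [-180.0, 0.0, -63.3]
wrist_force: [-0.1, -0.2, -0.4]
opening: 0.552
grip_force: 0.0
```

```bash
cat >> h.py <<'E'
def dockfit(p):
    """p: Nx3 points on dock's top. rect fit of top outline (mm)"""
    return cv2.minAreaRect((p[:,:2]*1000).astype(np.float32))
E
python3 - <<'E'
from h import *
import time
o=bot.get_obs();print(o["ee_pos"],o["eef_rot"])
d=camera("wrist");W=cloud(d,o);save(d,"w1");np.savez("w1.npz",W=W,im=d["image"])
sel=(abs(W[...,0]-.515)<.13)&(abs(W[...,1]-.258)<.07)
z=W[...,2]
t=sel&(abs(z-np.median(z[sel&(abs(z-.04)<.012)]))<.005)
print("top z",np.median(z[t]),t.sum(),dockfit(W[t]))
hole=(sel&(z<.03)).astype(np.uint8)
n,lab,st,ce=cv2.connectedComponentsWithStats(hole)
for i in range(1,n):
    if st[i,4]>60:
        # hole mouth outline via interior boundary: top-plane intersect
        print(st[i],dockfit(W[lab==i]),np.percentile(z[lab==i],[5,50,95]))
# by holes of top mask contours, mapped to plane
cs,hi=cv2.findContours(t.astype(np.uint8),cv2.RETR_CCOMP,cv2.CHAIN_APPROX_NONE)
for c,hh in zip(cs,hi[0]):
    if cv2.contourArea(c)>150:
        q=W[c[:,0,1],c[:,0,0]];q=q[np.isfinite(q[:,0])&(abs(q[:,2]-.04)<.01)]
        print("contour",hh[3],len(q),dockfit(q))
m=(W[...,2]>.1)&(W[...,2]<.18)&(W[...,1]>.36)&(W[...,1]<.42)
for x in np.arange(.44,.6,.03):
    k=W[m&(abs(W[...,0]-x)<.012)]
    if len(k):print("door",round(x,2),len(k),np.round(np.percentile(k[:,1],[5,50,95]),4))
# top cam now, free of the door
d=camera("top");W=cloud(d);z=W[...,2];sel=(abs(W[...,0]-.515)<.13)&(abs(W[...,1]-.258)<.07)
t=sel&(abs(z-.04)<.006);print("topcam",t.sum(),dockfit(W[t]))
E
```

```text
[0.52003465 0.26894663 0.33122574] [-1.79968740e+02  1.34466418e-02 -6.33083616e+01]
top z 0.03977650404154573 5892 ((512.3109130859375, 255.94775390625), (210.41481018066406, 90.1117935180664), 4.37388277053833)
[ 178   80  170  138 4677] ((515.0013427734375, 257.9947204589844), (139.97190856933594, 259.96063232421875), 89.99713897705078) [-0.0016233  -0.00013846  0.00135001]
[215 126  38  34 751] ((567.160888671875, 260.9434509277344), (53.26255798339844, 35.70063400268555), 4.243341445922852) [0.00649719 0.0080218  0.02245727]
[278 153  37  31 682] ((455.5700988769531, 252.4002227783203), (50.2873420715332, 35.96839904785156), 4.452615737915039) [0.00660328 0.00812    0.02420589]
contour -1 344 ((512.3109130859375, 255.94775390625), (210.41481018066406, 90.1117935180664), 4.37388277053833)
contour 0 100 ((457.7635498046875, 251.44615173339844), (55.74162673950195, 39.602691650390625), 3.97768235206604)
contour 0 105 ((567.5067138671875, 259.92840576171875), (56.46099090576172, 39.61636734008789), 4.10252571105957)
door 0.44 197 [0.3927 0.3933 0.4088]
door 0.47 378 [0.3923 0.393  0.3936]
door 0.5 243 [0.3921 0.3927 0.3932]
door 0.53 17 [0.3918 0.3923 0.3931]
door 0.59 61 [0.3912 0.3919 0.3923]
topcam 1231 ((511.58197021484375, 256.6646728515625), (209.66696166992188, 91.01207733154297), 4.276577472686768)
```

View pics/w1.png

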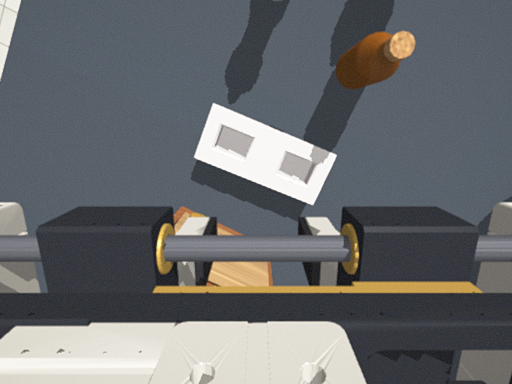

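The door is shut (0.01 rad). In the wrist picture the dock is at (265,155), its sockets at (234,141) and (297,168), and the bottle at (375,60). Next I'll look at pack A from close by.

```bash
python3 - <<'E'
from h import *
plan([[.437,.003,.30,None]])
E
```

```text
-> [0.437 0.003 0.3  ] -63.3 rows 10 az -0.0
   [0.67 0.65 0.11]
```

>>> move_arm(plan=[{"tx":0.67,"ty":0.65,"tz":0.1,"ax":0,"ay":0,"az":0,"grip":1},{"tx":0.67,"ty":0.65,"tz":0.1,"ax":0,"ay":0,"az":0,"grip":1},{"tx":0.67,"ty":0.65,"tz":0.1,"ax":0,"ay":0,"az":0,"grip":1},{"tx":0.67,"ty":0.65,"tz":0.1,"ax":0,"ay":0,"az":0,"grip":1},{"tx":0.67,"ty":0.65,"tz":0.1,"ax":0,"ay":0,"az":0,"grip":1}])

```text
time_s: 5.33
ee_pos: [0.4779, 0.1344, 0.3145]
eef_rot: [180.0, 0.0, -63.0]
wrist_force: [0.4, 0.1, 0.1]
opening: 0.986
grip_force: 0.0
```

>>> move_arm(plan=[{"tx":0.67,"ty":0.65,"tz":0.1,"ax":0,"ay":0,"az":0,"grip":1},{"tx":0.67,"ty":0.65,"tz":0.1,"ax":0,"ay":0,"az":0,"grip":1},{"tx":0.67,"ty":0.65,"tz":0.1,"ax":0,"ay":0,"az":0,"grip":1},{"tx":0.67,"ty":0.65,"tz":0.1,"ax":0,"ay":0,"az":0,"grip":1},{"tx":0.67,"ty":0.65,"tz":0.1,"ax":0,"ay":0,"az":0,"grip":1}])

```text
time_s: 5.75
ee_pos: [0.4363, 0.0007, 0.2997]
eef_rot: [-180.0, 0.0, -63.0]
wrist_force: [0.1, 0.7, -0.5]
opening: 0.999
grip_force: 0.0
```

```bash
cat >> h.py <<'E'
def packfit(W,c):
    z=W[...,2];s=(abs(W[...,0]-c[0])<.05)&(abs(W[...,1]-c[1])<.05)&(abs(z-.1)<.012)
    zt=np.median(z[s]);t=s&(abs(z-zt)<.004);m=cv2.morphologyEx(t.astype(np.uint8),cv2.MORPH_OPEN,np.ones((3,3)))>0
    p=W[m];r=cv2.minAreaRect((p[:,:2]*1000).astype(np.float32))
    (cx,cy),(w,h),a=r
    if w<h: a+=90;w,h=h,w
    return zt,m.sum(),np.round([cx,cy,w,h,a],1)
E
python3 - <<'E'
from h import *
o=bot.get_obs();print(o["ee_pos"],o["eef_rot"])
d=camera("wrist");W=cloud(d,o);save(d,"w2")
print([(round(s["p"],2),np.round(s["position"])) for s in finder.look_for(d,"pack0")])
print("wrist",packfit(W,(.473,-.068)),packfit(W,(.606,-.121)))
W=cloud(camera("top"));print("top A",packfit(W,(.473,-.068)),"C",packfit(W,(.627,-.273)),"B",packfit(W,(.606,-.121)))
E
```

```text
[0.43634113 0.00065207 0.2997259 ] [-1.79976534e+02  9.08629632e-03 -6.30160637e+01]
[(0.61, array([258., 104.])), (0.56, array([181.,  22.]))]
wrist (np.float64(0.1001950924955588), np.int64(1923), array([472.8, -69.4,  61.5,  45. ,  26.9])) (np.float64(0.10007393388399112), np.int64(1694), array([ 607.3, -122.8,   61.6,   45.9,   70.9]))
top A (np.float64(0.0993803597264944), np.int64(51), array([495.8, -69.7,  28. ,  21.5,  89.3])) C (np.float64(0.09968909058920358), np.int64(243), array([ 626.9, -275.4,   61.1,   44.5,  135.4])) B (np.float64(0.09947829718125084), np.int64(263), array([ 606.5, -122.3,   61.2,   45.8,   71.7]))
```

View pics/w2.png

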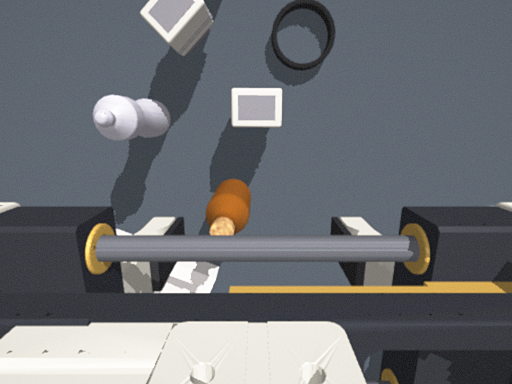

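Pack A is at (256,107), the bottle at (230,205), the grinder at (130,117), and the egg ring at (302,35). The fit gives A at (0.4728, -0.0694) with its top at 0.100 and its long axis at 26.9°, which fits the given sizes.

```bash
python3 - <<'E'
from h import *
plan([[.4728,-.0694,.16,-63.1],[.4728,-.0694,.06,None]])
E
```

```text
-> [ 0.473 -0.069  0.16 ] -63.1 rows 5 az -0.0
   [ 0.52 -0.01  0.93]
   [ 0.52 -0.01  0.93]
   [ 0.52 -0.01  0.93]
   [ 0.52 -0.01  0.93]
   [ 0.52 -0.01  0.93]
-> [ 0.473 -0.069  0.06 ] -63.1 rows 4 az -0.0
   [0.   0.   0.83]
```

>>> move_arm(plan=[{"tx":0.52,"ty":-0.01,"tz":0.93,"ax":0,"ay":0,"az":0,"grip":1},{"tx":0.52,"ty":-0.01,"tz":0.93,"ax":0,"ay":0,"az":0,"grip":1},{"tx":0.52,"ty":-0.01,"tz":0.93,"ax":0,"ay":0,"az":0,"grip":1},{"tx":0.52,"ty":-0.01,"tz":0.93,"ax":0,"ay":0,"az":0,"grip":1},{"tx":0.52,"ty":-0.01,"tz":0.93,"ax":0,"ay":0,"az":0,"grip":1}])

```text
time_s: 6.32
ee_pos: [0.4744, -0.0671, 0.1593]
eef_rot: [-180.0, -0.0, -63.0]
wrist_force: [0.7, 0.4, 0.2]
opening: 0.997
grip_force: 0.0
```

>>> move_arm(plan=[{"tx":0,"ty":0,"tz":0,"ax":0,"ay":0,"az":0,"grip":1},{"tx":0,"ty":0,"tz":0,"ax":0,"ay":0,"az":0,"grip":1}])

```text
time_s: 6.48
ee_pos: [0.4733, -0.0673, 0.159]
eef_rot: [179.8, 0.0, -63.1]
wrist_force: [-1.1, -0.0, 1.7]
opening: 0.996
grip_force: 0.0
```

>>> move_arm(plan=[{"tx":0.05,"ty":0.04,"tz":0.8,"ax":0,"ay":0,"az":0,"grip":1},{"tx":0,"ty":0,"tz":0.85,"ax":0,"ay":0,"az":0,"grip":1},{"tx":0,"ty":0,"tz":0.85,"ax":0,"ay":0,"az":0,"grip":1},{"tx":0,"ty":0,"tz":0.8,"ax":0,"ay":0,"az":0,"grip":1},{"tx":0,"ty":0,"tz":0,"ax":0,"ay":0,"az":0,"grip":0.6}], grip_force=20)

```text
time_s: 6.9
ee_pos: [0.4719, -0.0683, 0.0593]
eef_rot: [179.8, 0.1, -63.1]
wrist_force: [-0.8, 0.1, 0.4]
opening: 0.963
grip_force: 0.0
```

>>> move_arm(plan=[{"tx":0,"ty":0,"tz":0,"ax":0,"ay":0,"az":0,"grip":-1},{"tx":0,"ty":0,"tz":0,"ax":0,"ay":0,"az":0,"grip":-1},{"tx":0,"ty":0,"tz":0,"ax":0,"ay":0,"az":0,"grip":-1},{"tx":0,"ty":0,"tz":0,"ax":0,"ay":0,"az":0,"grip":-1},{"tx":0,"ty":0,"tz":0,"ax":0,"ay":0,"az":0,"grip":-1}])

```text
time_s: 7.32
ee_pos: [0.4747, -0.0687, 0.0633]
eef_rot: [-179.8, -0.1, -63.1]
wrist_force: [-2.0, 1.2, 8.1]
opening: 0.704
grip_force: 20.0
```

```bash
python3 - <<'E'
from h import *
o=bot.get_obs();print(o["ee_pos"],o["eef_rot"])
plan([[.4745,-.069,.18,None],[.53,.07,.27,-85.7],[.5671,.2601,.18,None]])
E
```

```text
[ 0.47468132 -0.06870023  0.06331343] [-1.79828549e+02 -5.67465941e-02 -6.30541599e+01]
-> [ 0.474 -0.069  0.18 ] -63.1 rows 4 az -0.0
   [ 0.    0.   -0.97]
-> [0.53 0.07 0.27] -85.7 rows 5 az 0.91
   [-0.66 -0.75 -0.6 ]
   [-0.72 -0.7  -0.6 ]
   [-0.77 -0.64 -0.6 ]
   [-0.82 -0.57 -0.6 ]
   [-0.86 -0.51 -0.6 ]
-> [0.567 0.26  0.18 ] -85.7 rows 7 az -0.0
   [-0.89 -0.24  0.43]
```

>>> move_arm(plan=[{"tx":0,"ty":0,"tz":-0.5,"ax":0,"ay":0,"az":0,"grip":-1},{"tx":0,"ty":0,"tz":-0.9,"ax":0,"ay":0,"az":0,"grip":-1},{"tx":0,"ty":0,"tz":-1,"ax":0,"ay":0,"az":0,"grip":-1},{"tx":0,"ty":0,"tz":-1,"ax":0,"ay":0,"az":0,"grip":-1},{"tx":0,"ty":0,"tz":-1,"ax":0,"ay":0,"az":0,"grip":-1}])

```text
time_s: 7.73
ee_pos: [0.4729, -0.069, 0.1956]
eef_rot: [-180.0, 0.0, -63.1]
wrist_force: [-0.1, 0.2, -1.9]
opening: 0.71
grip_force: 20.0
```

>>> move_arm(plan=[{"tx":-0.66,"ty":-0.75,"tz":-0.6,"ax":0,"ay":0,"az":0.91,"grip":-1},{"tx":-0.72,"ty":-0.7,"tz":-0.6,"ax":0,"ay":0,"az":0.91,"grip":-1},{"tx":-0.77,"ty":-0.64,"tz":-0.6,"ax":0,"ay":0,"az":0.91,"grip":-1},{"tx":-0.82,"ty":-0.57,"tz":-0.6,"ax":0,"ay":0,"az":0.91,"grip":-1},{"tx":-0.86,"ty":-0.51,"tz":-0.4,"ax":0,"ay":0,"az":0.91,"grip":-1}])

```text
time_s: 8.15
ee_pos: [0.5296, 0.0717, 0.2804]
eef_rot: [-179.8, 0.1, -86.1]
wrist_force: [1.6, 0.4, -1.5]
opening: 0.71
grip_force: 20.0
```

```bash
python3 - <<'E'
from h import *
o=bot.get_obs();print(o["ee_pos"],o["eef_rot"],o["opening"],o["wrist_force"])
# view dock from 95 mm behind, square
plan([[.5671,.2601-.0,.24,-85.7]])
E
```

```text
[0.52962808 0.07170712 0.28035667] [-1.79832556e+02  6.87519484e-02 -8.60735115e+01] 0.7095293268478003 [ 1.5952775   0.38651417 -1.47339611]
-> [0.567 0.26  0.24 ] -85.7 rows 7 az -0.01
   [-0.88 -0.24  0.19]
   [-0.88 -0.24  0.19]
   [-0.88 -0.24  0.19]
   [-0.88 -0.24  0.19]
   [-0.88 -0.24  0.19]
   [-0.88 -0.24  0.19]
   [-0.88 -0.24  0.19]
```

>>> move_arm(plan=[{"tx":-0.88,"ty":-0.24,"tz":0.2,"ax":0,"ay":0,"az":0,"grip":-1},{"tx":-0.88,"ty":-0.24,"tz":0.2,"ax":0,"ay":0,"az":0,"grip":-1},{"tx":-0.88,"ty":-0.24,"tz":0.2,"ax":0,"ay":0,"az":0,"grip":-1},{"tx":-0.88,"ty":-0.24,"tz":0.2,"ax":0,"ay":0,"az":0,"grip":-1},{"tx":-0.88,"ty":-0.24,"tz":0.2,"ax":0,"ay":0,"az":0,"grip":-1}])

```text
time_s: 8.57
ee_pos: [0.5552, 0.2059, 0.2478]
eef_rot: [-180.0, 0.0, -85.8]
wrist_force: [0.4, -1.0, -1.1]
opening: 0.711
grip_force: 20.0
```

>>> move_arm(plan=[{"tx":-0.88,"ty":-0.24,"tz":0.2,"ax":0,"ay":0,"az":0,"grip":-1},{"tx":-0.88,"ty":-0.24,"tz":0.2,"ax":0,"ay":0,"az":-0.08,"grip":-1},{"tx":0,"ty":0,"tz":0,"ax":0,"ay":0,"az":0,"grip":-1},{"tx":0,"ty":0,"tz":0,"ax":0,"ay":0,"az":0,"grip":-1}])

```text
time_s: 8.9
ee_pos: [0.5655, 0.2595, 0.2348]
eef_rot: [179.9, -0.0, -85.3]
wrist_force: [0.3, -0.4, -2.3]
opening: 0.709
grip_force: 20.0
```

```bash
python3 - <<'E'
from h import *
o=bot.get_obs();print(o["ee_pos"],o["eef_rot"],o["joint_pos"][5])
d=camera("wrist");W=cloud(d,o);save(d,"w3")
s=camera("scene");save(s,"s3");Ws=cloud(s)
T=Ro.from_euler('xyz',o["eef_rot"],degrees=True).as_matrix()
for n,w,dd in(("wrist",W,d),("scene",Ws,s)):
    L=(w-o["ee_pos"])@T   # tool frame
    near=(abs(L[...,0])<.06)&(abs(L[...,1])<.06)&(L[...,2]>-.045)&(L[...,2]<.07)
    p=L[near];print(n,len(p))
    for a in(-.03,-.02,-.01,0,.01,.02,.03,.04,.05,.06):
        k=p[abs(p[:,2]-a)<.005]
        if len(k)>3:print("  tz",a,len(k),"x",np.round(np.percentile(k[:,0],[3,50,97])*1000,1),"y",np.round(np.percentile(k[:,1],[3,50,97])*1000,1))
im=np.hstack([d["image"],s["image"]]);cv2.imwrite("pics/c3.png",cv2.resize(im,(800,300),interpolation=cv2.INTER_AREA)[...,::-1])
E
```

```text
[0.56551103 0.25946522 0.23481966] [ 1.79916594e+02 -3.59966222e-02 -8.53465216e+01] -37.92422857243167
wrist 10077
  tz -0.03 1333 x [-4.3 23.2 23.7] y [-41.7  -0.5  41.2]
  tz -0.02 1076 x [ 9.3 23.2 23.7] y [-44.7  -1.   44. ]
  tz -0.01 770 x [11.2 23.2 23.7] y [-45.1   0.   44.5]
  tz 0 592 x [22.6 23.4 24.2] y [-30.   -2.   29.6]
  tz 0.01 372 x [23.  23.7 24.3] y [-29.6   2.6  30. ]
  tz 0.02 267 x [23.  23.3 23.6] y [-27.4   0.1  27.2]
  tz 0.03 171 x [22.9 23.3 23.6] y [-27.8   0.2  27.6]
  tz 0.06 58 x [17.  17.2 17.5] y [-21.2  -0.1  21. ]
scene 959
  tz -0.03 122 x [-23.3 -19.6   7.6] y [-50.6 -23.3  40.9]
  tz -0.02 109 x [-23.  -17.1  11. ] y [-48.4 -30.3  23.4]
  tz -0.01 118 x [-23.1 -14.8   9.2] y [-47.7 -30.8  23.8]
  tz 0 88 x [-23.4 -22.   10.4] y [-46.3 -25.3  24.8]
  tz 0.01 88 x [-23.7 -19.2  22.5] y [-32.6 -29.5  23.3]
  tz 0.02 102 x [-23.1 -14.1  19.7] y [-32.7 -30.2  24.5]
  tz 0.03 76 x [-23.1 -14.6  19.5] y [-32.8 -29.5  22.2]
  tz 0.04 41 x [-17.3  -6.   14.1] y [-26.8 -24.   12.4]
  tz 0.05 78 x [-17.5 -11.4  14.1] y [-26.4 -23.9  18.9]
  tz 0.06 54 x [-16.7 -10.7  15.8] y [-26.1 -23.5  19.1]
```

View pics/c3.png

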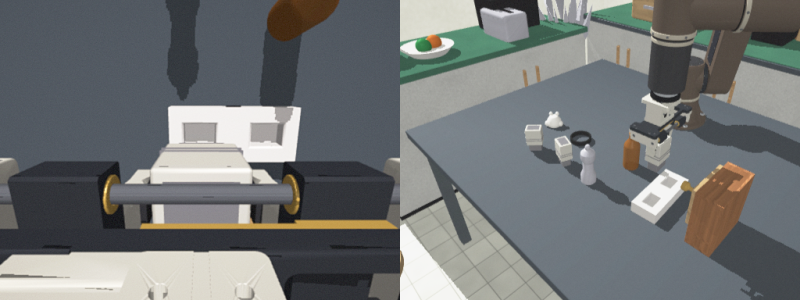

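The pack hangs square and centred in the fingers: its face is at tool x 23.3 mm, it's centred in tool y, and its foot is 60 mm below the TCP. The wrist half shows the dock at about (235,130), and the scene half shows the arm with the pack over the dock.

>>> move_arm(plan=[{"tx":0,"ty":0.05,"tz":0.85,"ax":0,"ay":0,"az":0.06,"grip":-1},{"tx":0,"ty":0,"tz":0.9,"ax":0,"ay":0,"az":0,"grip":-1},{"tx":0,"ty":0,"tz":0.9,"ax":0,"ay":0,"az":0,"grip":-1},{"tx":0,"ty":0,"tz":0.8,"ax":0,"ay":0,"az":0,"grip":-1},{"tx":0,"ty":0,"tz":0,"ax":0,"ay":0,"az":0,"grip":-1}])

```text
time_s: 9.42
ee_pos: [0.5618, 0.2555, 0.1278]
eef_rot: [179.6, -0.2, -85.9]
wrist_force: [-1.4, -0.3, -2.1]
opening: 0.707
grip_force: 20.0
```

```bash
cat >> h.py <<'E'
def avg(n=6):
    a=[]
    for _ in range(n):
        o=bot.get_obs();a.append([*o["ee_pos"],*o["eef_rot"]]);d=camera("wrist")
    a=np.array(a);a[:,3]%=360
    print("avg",np.round(a.mean(0),4),"sd",np.round(a.std(0),4),"F",np.round(o["wrist_force"],1));return a.mean(0),d,o
def todo(m,t,yaw):
    c=np.radians(m[5]);R=np.array([[np.cos(c),np.sin(c),0],[np.sin(c),-np.cos(c),0],[0,0,-1]])
    print("todo t",np.round(R.T@(np.array(t)-m[:3])/.03,3),"az",round(-(yaw-m[5])/5,3))
E
python3 - <<'E'
from h import *
m,d,o=avg();todo(m,(.5672,.2603,.13),-85.7)
o2=dict(o);o2["ee_pos"]=m[:3];o2["eef_rot"]=m[3:]
W=cloud(d,o2);z=W[...,2]
t=(abs(z-.04)<.004)&(abs(W[...,0]-.51)<.13)&(abs(W[...,1]-.25)<.07)
p=W[t][:,:2]*1000
u=np.array([np.cos(np.radians(4.3)),np.sin(np.radians(4.3))]);v=np.array([-u[1],u[0]])
print(len(p),"along",np.percentile(p@u,[.3,99.7]),"across",np.percentile(p@v,[.3,99.7]),"expected along",512.2*u[0]+256*u[1],"across",512.2*v[0]+256*v[1])
E
```

```text
avg [ 5.644000e-01  2.574000e-01  1.323000e-01  1.799769e+02 -2.440000e-02
 -8.577700e+01] sd [0.0015 0.0012 0.0024 0.2042 0.1075 0.0442] F [-0.3  0.8 -2.1]
todo t [-0.089 -0.099  0.078] az -0.015
9690 along [424.10403105 633.3188377 ] across [170.58981238 252.54002765] expected along 529.9527794591042 across 216.8752903019846
```

>>> move_arm(plan=[{"tx":-0.05,"ty":-0.055,"tz":0.3,"ax":0,"ay":0,"az":-0.01,"grip":-1},{"tx":0,"ty":0,"tz":0.2,"ax":0,"ay":0,"az":0,"grip":-1},{"tx":0,"ty":0,"tz":0,"ax":0,"ay":0,"az":0,"grip":-1}])

```text
time_s: 9.97
ee_pos: [0.5652, 0.2595, 0.1155]
eef_rot: [179.9, -0.0, -85.7]
wrist_force: [-0.6, 0.2, -2.5]
opening: 0.708
grip_force: 20.0
```

```bash
cat >> h.py <<'E'
def rel(n=5,side=55,vy=-45,tx0=0.0003):
    """dock top edges in the (levelled) tool frame, from n frames -> correction of pack vs socket, mm tool axes"""
    out=[]
    for _ in range(n):
        o=bot.get_obs();d=camera("wrist")
        z=d["range_z"];K=d["camera_matrix"];T=d["T_tool_cam"]
        v,u=np.mgrid[:z.shape[0],:z.shape[1]]
        P=np.stack([(u-K[0,2])/K[0,0]*z,(v-K[1,2])/K[1,1]*z,z],-1)@T[:3,:3].T+T[:3,3]
        P[z<=0]=np.nan
        h=o["ee_pos"][2]-.04
        b=(np.abs(P[...,2]-h)<.008)&(P[...,0]>.024)&(P[...,0]<.06)&(abs(P[...,1])<.2)
        h=np.nanmedian(P[...,2][b]);t=(abs(P[...,2]-h)<.003)&(abs(P[...,0])<.07)&(abs(P[...,1])<.2)
        n_,lab,st,_c=cv2.connectedComponentsWithStats(t.astype(np.uint8));k=1+np.argmax(st[1:,4]);t=lab==k
        p=P[t][:,:2]*1000
        # front edge: farthest x per y bin -> line
        ys=np.arange(-190,190,4);e=[]
        for y in ys:
            q=p[abs(p[:,1]-y)<2]
            if len(q)>5:e.append((y,q[:,0].max()))
        e=np.array(e);e=e[abs(e[:,1]-np.median(e[:,1]))<6];f=np.polyfit(e[:,0],e[:,1],1);r=e[:,1]-np.polyval(f,e[:,0]);e=e[abs(r)<1.5];f=np.polyfit(e[:,0],e[:,1],1)
        g=p[(p[:,0]>26)];lo,hi=np.percentile(g[:,1],[.3,99.7])
        out.append([h*1000,f[1],np.degrees(np.arctan(f[0])),lo,hi])
    out=np.array(out);print(np.round(out,1));print("median h,xedge,ang,ylo,yhi",np.round(np.median(out,0),2));return np.median(out,0)
E
python3 - <<'E'
from h import *
rel();m,d,o=avg(3)
E
```

```text
[[ 75.9  44.1   0.2 -52.1 156.9]
 [ 76.4  44.1   0.2 -51.7 156.7]
 [ 76.8  44.5   0.  -51.5 157.4]
 [ 77.1  44.6  -0.  -51.1 157.7]
 [ 77.3  44.6  -0.  -51.  157.6]]
median h,xedge,ang,ylo,yhi [ 7.6810e+01  4.4480e+01  4.0000e-02 -5.1480e+01  1.5744e+02]
avg [ 5.661000e-01  2.599000e-01  1.172000e-01  1.800108e+02  1.400000e-03
 -8.567600e+01] sd [0.     0.     0.     0.0025 0.0033 0.0023] F [-0.6  0.6 -2.3]
```

>>> move_arm(plan=[{"tx":-0.02,"ty":-0.05,"tz":0.1,"ax":0,"ay":0,"az":0,"grip":-1},{"tx":0,"ty":0,"tz":0.1,"ax":0,"ay":0,"az":0,"grip":-1},{"tx":0,"ty":0,"tz":0,"ax":0,"ay":0,"az":0,"grip":-1},{"tx":0,"ty":0,"tz":0.1,"ax":0,"ay":0,"az":0,"grip":-1},{"tx":0,"ty":0,"tz":0.1,"ax":0,"ay":0,"az":0,"grip":-1}])

```text
time_s: 10.78
ee_pos: [0.5676, 0.2606, 0.1049]
eef_rot: [-180.0, 0.0, -85.7]
wrist_force: [-1.0, -0.1, -2.7]
opening: 0.705
grip_force: 20.0
```

>>> move_arm(plan=[{"tx":0,"ty":0,"tz":0.1,"ax":0,"ay":0,"az":0,"grip":-1},{"tx":0,"ty":0,"tz":0.1,"ax":0,"ay":0,"az":0,"grip":-1},{"tx":0,"ty":0,"tz":0.1,"ax":0,"ay":0,"az":0,"grip":-1},{"tx":0,"ty":0,"tz":0.1,"ax":0,"ay":0,"az":0,"grip":-1},{"tx":0,"ty":0,"tz":0,"ax":0,"ay":0,"az":0,"grip":-1}])

```text
time_s: 11.2
ee_pos: [0.5671, 0.2603, 0.0922]
eef_rot: [179.9, -0.0, -85.7]
wrist_force: [-0.7, -0.1, -2.7]
opening: 0.705
grip_force: 20.0
```

>>> move_arm(plan=[{"tx":0,"ty":0,"tz":0.1,"ax":0,"ay":0,"az":0,"grip":-1},{"tx":0,"ty":0,"tz":0.1,"ax":0,"ay":0,"az":0,"grip":-1},{"tx":0,"ty":0,"tz":0.1,"ax":0,"ay":0,"az":0,"grip":-1},{"tx":0,"ty":0,"tz":0.1,"ax":0,"ay":0,"az":0,"grip":-1},{"tx":0,"ty":0,"tz":0.1,"ax":0,"ay":0,"az":0,"grip":-1}])

```text
time_s: 11.62
ee_pos: [0.5675, 0.2606, 0.0777]
eef_rot: [180.0, 0.0, -85.7]
wrist_force: [-0.3, 0.2, -2.6]
opening: 0.705
grip_force: 20.0
```

```bash
cat >> h.py <<'E'
def settle():
    for _ in range(3): camera("wrist")
    o=bot.get_obs();print("pose",np.round(o["ee_pos"],4),np.round(o["eef_rot"],2),"F",np.round(o["wrist_force"],1),"op",round(o["opening"],3),"t",o["time_s"]);return o
E
python3 - <<'E'
from h import *
settle()
d=camera("wrist");z=d["range_z"];K=d["camera_matrix"];T=d["T_tool_cam"]
v,u=np.mgrid[:z.shape[0],:z.shape[1]]
P=np.stack([(u-K[0,2])/K[0,0]*z,(v-K[1,2])/K[1,1]*z,z],-1)@T[:3,:3].T+T[:3,3]
a=(abs(P[...,0]-.0233)<.0012)&(abs(P[...,1])<.024);print("face tz",np.percentile(P[...,2][a]*1000,[.5,2,98,99.5]))
b=(P[...,0]>.03)&(P[...,0]<.044)&(abs(P[...,1])<.03)&(P[...,2]>.02);print("dock top tz",np.median(P[...,2][b])*1000)
E
```

```text
pose [0.5673 0.2604 0.0777] [ 1.7997e+02 -2.0000e-02 -8.5680e+01] F [ 0.2  0.4 -1.7] op 0.706 t 11.7667
face tz [-117.18298592 -116.80785367   37.8578173    38.51876502]
dock top tz 37.917618232261596
```

>>> move_arm(plan=[{"tx":0,"ty":0,"tz":0.05,"ax":0,"ay":0,"az":0,"grip":-1},{"tx":0,"ty":0,"tz":0.05,"ax":0,"ay":0,"az":0,"grip":-1},{"tx":0,"ty":0,"tz":0.03,"ax":0,"ay":0,"az":0,"grip":-1},{"tx":0,"ty":0,"tz":0,"ax":0,"ay":0,"az":0,"grip":-1}])

```text
time_s: 12.15
ee_pos: [0.5674, 0.2605, 0.0739]
eef_rot: [180.0, -0.0, -85.7]
wrist_force: [0.9, 0.1, -1.5]
opening: 0.708
grip_force: 20.0
```

>>> move_arm(plan=[{"tx":0,"ty":0,"tz":0.03,"ax":0,"ay":0,"az":0,"grip":-1},{"tx":0,"ty":0,"tz":0,"ax":0,"ay":0,"az":0,"grip":-1}])

```text
time_s: 12.32
ee_pos: [0.5676, 0.2606, 0.0734]
eef_rot: [-180.0, 0.0, -85.7]
wrist_force: [-0.0, 0.3, -0.7]
opening: 0.705
grip_force: 20.0
```

>>> move_arm(plan=[{"tx":0,"ty":0,"tz":0.05,"ax":0,"ay":0,"az":0,"grip":-1},{"tx":0,"ty":0,"tz":0,"ax":0,"ay":0,"az":0,"grip":-1},{"tx":0,"ty":0,"tz":0,"ax":0,"ay":0,"az":0,"grip":-1}])

```text
time_s: 12.57
ee_pos: [0.5675, 0.2607, 0.0733]
eef_rot: [-180.0, 0.0, -85.7]
wrist_force: [-5.2, -1.6, 9.7]
opening: 0.705
grip_force: 20.0
```

>>> move_arm(plan=[{"tx":0,"ty":0,"tz":-0.04,"ax":0,"ay":0,"az":0,"grip":1},{"tx":0,"ty":0,"tz":0,"ax":0,"ay":0,"az":0,"grip":1},{"tx":0,"ty":0,"tz":0,"ax":0,"ay":0,"az":0,"grip":1},{"tx":0,"ty":0,"tz":0,"ax":0,"ay":0,"az":0,"grip":1},{"tx":0,"ty":0,"tz":0,"ax":0,"ay":0,"az":0,"grip":1}])

```text
time_s: 12.98
ee_pos: [0.5675, 0.2605, 0.0728]
eef_rot: [180.0, -0.0, -85.7]
wrist_force: [-0.3, 0.2, 0.7]
opening: 0.984
grip_force: 0.0
```

>>> move_arm(plan=[{"tx":0,"ty":0,"tz":-0.4,"ax":0,"ay":0,"az":0,"grip":1},{"tx":0,"ty":0,"tz":-0.6,"ax":0,"ay":0,"az":0,"grip":1},{"tx":0,"ty":0,"tz":-0.9,"ax":0,"ay":0,"az":0,"grip":1},{"tx":0,"ty":0,"tz":-1,"ax":0,"ay":0,"az":0,"grip":1},{"tx":0,"ty":0,"tz":-1,"ax":0,"ay":0,"az":0,"grip":1}])

```text
time_s: 13.4
ee_pos: [0.5674, 0.2603, 0.1919]
eef_rot: [180.0, -0.0, -85.7]
wrist_force: [1.4, 0.1, -0.7]
opening: 0.994
grip_force: 0.0
```

```bash
python3 - <<'E'
from h import *
o=settle()
W=cloud(camera("top"));z=W[...,2]
s=(abs(W[...,0]-.567)<.05)&(abs(W[...,1]-.26)<.05)&(z>.09)&(z<.13)
print("top: pack z",np.median(z[s]),s.sum(),dockfit(W[s]) if s.sum()>5 else "")
W=cloud(camera("scene"));z=W[...,2]
s=(abs(W[...,0]-.567)<.05)&(abs(W[...,1]-.26)<.05)&(z>.1)&(z<.13)
print("scene: pack z",np.median(z[s]),s.sum(),dockfit(W[s]) if s.sum()>5 else "")
C=np.array([.6269,-.2754]);toolx=np.array([np.cos(np.radians(45.4)),np.sin(np.radians(45.4))])
for y in(45.4,-134.6):
    a=np.radians(y);v=C-.07*np.array([np.cos(a),np.sin(a)]);print(y,v,"j6",y+90-np.degrees(np.arctan2(v[1],v[0])))
E
```

```text
pose [0.569  0.2615 0.194 ] [-179.69    0.19  -85.67] F [ 0.3  0.1 -2.3] op 1.0 t 13.55
top: pack z 0.10964884732824891 160 ((566.4231567382812, 260.5993347167969), (61.11172103881836, 46.73258590698242), 4.350989818572998)
scene: pack z 0.10860501320516193 391 ((568.4902954101562, 261.56292724609375), (65.77457427978516, 46.940250396728516), 4.55553674697876)
45.4 [ 0.57774929 -0.32524182] j6 164.77717478691375
-134.6 [ 0.67605071 -0.22555818] j6 -26.149191969698947
```

The first pack is home: its top is at 0.1096 and it's square at 4.35°. Pack C is next.

```bash
python3 - <<'E'
from h import *
plan([[.59,.18,.29,-95.7],[.671,-.23,.29,-134.6]])
E
```

```text
-> [0.59 0.18 0.29] -95.7 rows 4 az 0.5
   [ 0.68 -0.14 -0.83]
   [ 0.68 -0.17 -0.83]
   [ 0.67 -0.2  -0.83]
   [ 0.66 -0.23 -0.83]
-> [ 0.671 -0.23   0.29 ] -134.6 rows 15 az 0.52
   [ 0.89 -0.27  0.  ]
   [ 0.88 -0.31  0.  ]
   [ 0.86 -0.35  0.  ]
   [ 0.84 -0.39  0.  ]
   [ 0.83 -0.43  0.  ]
   [ 0.81 -0.46  0.  ]
   [ 0.78 -0.5   0.  ]
   [ 0.76 -0.53  0.  ]
   [ 0.74 -0.57  0.  ]
   [ 0.71 -0.6   0.  ]
   [ 0.68 -0.63  0.  ]
   [ 0.65 -0.66  0.  ]
   [ 0.62 -0.69  0.  ]
   [ 0.59 -0.72  0.  ]
   [ 0.56 -0.74  0.  ]
```

>>> move_arm(plan=[{"tx":0.68,"ty":-0.14,"tz":-0.83,"ax":0,"ay":0,"az":0.5,"grip":1},{"tx":0.68,"ty":-0.17,"tz":-0.83,"ax":0,"ay":0,"az":0.5,"grip":1},{"tx":0.67,"ty":-0.2,"tz":-0.83,"ax":0,"ay":0,"az":0.5,"grip":1},{"tx":0.66,"ty":-0.23,"tz":-0.83,"ax":0,"ay":0,"az":0.5,"grip":1},{"tx":0.89,"ty":-0.27,"tz":0,"ax":0,"ay":0,"az":0.52,"grip":1}])

```text
time_s: 14.07
ee_pos: [0.5978, 0.1526, 0.2939]
eef_rot: [-179.7, 0.1, -98.3]
wrist_force: [0.6, 0.8, 1.5]
opening: 0.998
grip_force: 0.0
```

>>> move_arm(plan=[{"tx":0.88,"ty":-0.31,"tz":0,"ax":0,"ay":0,"az":0.52,"grip":1},{"tx":0.86,"ty":-0.35,"tz":0,"ax":0,"ay":0,"az":0.52,"grip":1},{"tx":0.84,"ty":-0.39,"tz":0,"ax":0,"ay":0,"az":0.52,"grip":1},{"tx":0.83,"ty":-0.43,"tz":0,"ax":0,"ay":0,"az":0.52,"grip":1},{"tx":0.81,"ty":-0.46,"tz":0,"ax":0,"ay":0,"az":0.52,"grip":1}])

```text
time_s: 14.48
ee_pos: [0.6226, 0.0142, 0.2882]
eef_rot: [179.9, -0.1, -111.4]
wrist_force: [0.3, -0.2, 1.0]
opening: 1.002
grip_force: 0.0
```

>>> move_arm(plan=[{"tx":0.78,"ty":-0.5,"tz":0,"ax":0,"ay":0,"az":0.52,"grip":1},{"tx":0.76,"ty":-0.53,"tz":0,"ax":0,"ay":0,"az":0.52,"grip":1},{"tx":0.74,"ty":-0.57,"tz":0,"ax":0,"ay":0,"az":0.52,"grip":1},{"tx":0.71,"ty":-0.6,"tz":0,"ax":0,"ay":0,"az":0.52,"grip":1},{"tx":0.68,"ty":-0.63,"tz":0,"ax":0,"ay":0,"az":0.52,"grip":1}])

```text
time_s: 14.9
ee_pos: [0.6495, -0.1224, 0.288]
eef_rot: [179.9, -0.1, -124.4]
wrist_force: [1.3, 0.2, -0.3]
opening: 0.999
grip_force: 0.0
```

>>> move_arm(plan=[{"tx":0.65,"ty":-0.66,"tz":0,"ax":0,"ay":0,"az":0.52,"grip":1},{"tx":0.62,"ty":-0.69,"tz":0,"ax":0,"ay":0,"az":0.52,"grip":1},{"tx":0.59,"ty":-0.72,"tz":0,"ax":0,"ay":0,"az":0.52,"grip":1},{"tx":0.56,"ty":-0.74,"tz":0,"ax":0,"ay":0,"az":0.52,"grip":1}])

```text
time_s: 15.23
ee_pos: [0.671, -0.2316, 0.2878]
eef_rot: [179.9, -0.1, -134.8]
wrist_force: [1.0, 0.5, 0.0]
opening: 1.002
grip_force: 0.0
```

```bash
python3 - <<'E'
from h import *
settle();settle()
for _ in range(3):
    o=bot.get_obs();d=camera("wrist");W=cloud(d,o);print("C",packfit(W,(.627,-.275)))
save(d,"w4");print([(round(s["p"],2),np.round(s["position"])) for s in finder.look_for(d,"pack0")])
C=packfit(W,(.627,-.275))[2];yaw=C[4]-90-180 if C[4]>90 else C[4]-90
print("yaw",yaw);plan([[C[0]/1000,C[1]/1000,.16,yaw]])
E
```

```text
pose [ 0.6707 -0.2323  0.287 ] [ 1.7982e+02 -1.4000e-01 -1.3486e+02] F [0.8 0.1 0.1] op 1.001 t 15.3833
pose [ 0.6711 -0.2298  0.2886] [ 1.7992e+02 -5.0000e-02 -1.3465e+02] F [-0.1 -0.1  0.3] op 0.996 t 15.5333
C (np.float64(0.1001150395998348), np.int64(1997), array([ 629.4, -276.8,   61.2,   46.1,  136.3]))
C (np.float64(0.1001140858488705), np.int64(1985), array([ 629.4, -276.8,   61.7,   44.5,  135.3]))
C (np.float64(0.10009379468830962), np.int64(1967), array([ 629.7, -276.6,   61.6,   44.6,  135.4]))
[(0.89, array([346., 191.])), (0.65, array([250., 122.]))]
yaw -134.6
-> [ 0.63  -0.277  0.16 ] -134.6 rows 5 az -0.0
   [ 0.42 -0.02  0.87]
   [ 0.42 -0.02  0.87]
   [ 0.42 -0.02  0.87]
   [ 0.42 -0.02  0.87]
   [ 0.42 -0.02  0.87]
```

View pics/w4.png

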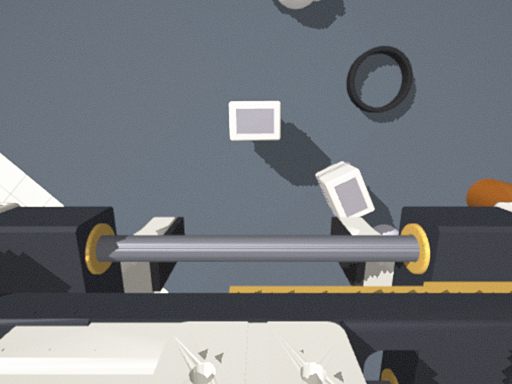

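Pack C is at pixel (255,120) and is lined up with the fingers. The spare, B, is at (345,190). The fit gives C at (0.6295, -0.2767) with its top at 0.100.

>>> move_arm(plan=[{"tx":0.42,"ty":-0.02,"tz":0.87,"ax":0,"ay":0,"az":0,"grip":1},{"tx":0.42,"ty":-0.02,"tz":0.87,"ax":0,"ay":0,"az":0,"grip":1},{"tx":0.42,"ty":-0.02,"tz":0.87,"ax":0,"ay":0,"az":0,"grip":1},{"tx":0.42,"ty":-0.02,"tz":0.87,"ax":0,"ay":0,"az":0,"grip":1},{"tx":0.42,"ty":-0.02,"tz":0.87,"ax":0,"ay":0,"az":0,"grip":1}])

```text
time_s: 16.15
ee_pos: [0.6289, -0.2769, 0.1585]
eef_rot: [-180.0, 0.0, -134.6]
wrist_force: [1.5, 0.0, -0.9]
opening: 1.004
grip_force: 0.0
```

```bash
python3 - <<'E'
from h import *
settle();o=settle();plan([[.6295,-.2767,.06,None]])
E
```

```text
pose [ 0.6277 -0.277   0.1574] [ 1.7982e+02 -1.2000e-01 -1.3470e+02] F [0.4 0.4 1.5] op 0.996 t 16.3
pose [ 0.6308 -0.277   0.1611] [-1.7984e+02  8.0000e-02 -1.3462e+02] F [ 0.3 -0.8  0.8] op 1.001 t 16.45
-> [ 0.63  -0.277  0.06 ] -134.6 rows 4 az -0.0
   [0.01 0.01 0.84]
```

>>> move_arm(plan=[{"tx":0,"ty":0,"tz":0.8,"ax":0,"ay":0,"az":0,"grip":1},{"tx":0,"ty":0,"tz":0.85,"ax":0,"ay":0,"az":0,"grip":1},{"tx":0,"ty":0,"tz":0.85,"ax":0,"ay":0,"az":0,"grip":1},{"tx":0,"ty":0,"tz":0.8,"ax":0,"ay":0,"az":0,"grip":1},{"tx":0,"ty":0,"tz":0,"ax":0,"ay":0,"az":0,"grip":0.6}])

```text
time_s: 16.87
ee_pos: [0.6277, -0.2759, 0.0566]
eef_rot: [179.7, -0.1, -134.7]
wrist_force: [-0.5, 0.4, -1.6]
opening: 0.967
grip_force: 0.0
```

>>> move_arm(plan=[{"tx":0,"ty":0,"tz":0,"ax":0,"ay":0,"az":0,"grip":-1},{"tx":0,"ty":0,"tz":0,"ax":0,"ay":0,"az":0,"grip":-1},{"tx":0,"ty":0,"tz":0,"ax":0,"ay":0,"az":0,"grip":-1},{"tx":0,"ty":0,"tz":0,"ax":0,"ay":0,"az":0,"grip":-1},{"tx":0,"ty":0,"tz":0,"ax":0,"ay":0,"az":0,"grip":-1}], grip_force=20)

```text
time_s: 17.28
ee_pos: [0.6306, -0.2774, 0.0625]
eef_rot: [-179.8, 0.1, -134.7]
wrist_force: [-1.1, 1.2, 7.0]
opening: 0.707
grip_force: 20.0
```

```bash
python3 - <<'E'
from h import *
settle();o=settle();p=o["ee_pos"]
plan([[p[0],p[1],.19,None],[.60,-.14,.26,None],[.50,.10,.28,-85.7],[.4575,.2523,.235,None]])
E
```

```text
pose [ 0.6306 -0.2773  0.0625] [-1.7983e+02  1.1000e-01 -1.3465e+02] F [0.5 2.3 6.5] op 0.71 t 17.4333
pose [ 0.6306 -0.2774  0.0625] [-1.7983e+02  1.1000e-01 -1.3465e+02] F [-0.5  2.   7.4] op 0.708 t 17.5833
-> [ 0.631 -0.277  0.19 ] -134.7 rows 5 az -0.0
   [ 0.    0.   -0.85]
-> [ 0.6  -0.14  0.26] -134.7 rows 5 az -0.0
   [-0.51  0.79 -0.47]
-> [0.5  0.1  0.28] -85.7 rows 10 az -0.98
   [-0.33  0.8  -0.07]
   [-0.4   0.77 -0.07]
   [-0.47  0.73 -0.07]
   [-0.53  0.69 -0.07]
   [-0.58  0.64 -0.07]
   [-0.64  0.59 -0.07]
   [-0.68  0.53 -0.07]
   [-0.73  0.47 -0.07]
   [-0.76  0.41 -0.07]
   [-0.8   0.34 -0.07]
-> [0.458 0.252 0.235] -85.7 rows 6 az -0.0
   [-0.86  0.17  0.25]
```

>>> move_arm(plan=[{"tx":0,"ty":0,"tz":-0.6,"ax":0,"ay":0,"az":0,"grip":-1},{"tx":0,"ty":0,"tz":-0.85,"ax":0,"ay":0,"az":0,"grip":-1},{"tx":0,"ty":0,"tz":-0.95,"ax":0,"ay":0,"az":0,"grip":-1},{"tx":0,"ty":0,"tz":-0.95,"ax":0,"ay":0,"az":0,"grip":-1},{"tx":0,"ty":0,"tz":-0.95,"ax":0,"ay":0,"az":0,"grip":-1}])

```text
time_s: 18.0
ee_pos: [0.6289, -0.2771, 0.1908]
eef_rot: [-180.0, 0.0, -134.7]
wrist_force: [0.2, 0.3, -2.0]
opening: 0.703
grip_force: 20.0
```

>>> move_arm(plan=[{"tx":-0.51,"ty":0.79,"tz":-0.47,"ax":0,"ay":0,"az":0,"grip":-1},{"tx":-0.51,"ty":0.79,"tz":-0.47,"ax":0,"ay":0,"az":0,"grip":-1},{"tx":-0.51,"ty":0.79,"tz":-0.47,"ax":0,"ay":0,"az":0,"grip":-1},{"tx":-0.51,"ty":0.79,"tz":-0.47,"ax":0,"ay":0,"az":0,"grip":-1},{"tx":-0.51,"ty":0.79,"tz":-0.47,"ax":0,"ay":0,"az":0,"grip":-1}])

```text
time_s: 18.42
ee_pos: [0.598, -0.1384, 0.2607]
eef_rot: [-180.0, 0.0, -134.7]
wrist_force: [0.4, -0.1, -1.6]
opening: 0.705
grip_force: 20.0
```

>>> move_arm(plan=[{"tx":-0.33,"ty":0.8,"tz":-0.07,"ax":0,"ay":0,"az":-0.98,"grip":-1},{"tx":-0.4,"ty":0.77,"tz":-0.07,"ax":0,"ay":0,"az":-0.98,"grip":-1},{"tx":-0.47,"ty":0.73,"tz":-0.07,"ax":0,"ay":0,"az":-0.98,"grip":-1},{"tx":-0.53,"ty":0.69,"tz":-0.07,"ax":0,"ay":0,"az":-0.98,"grip":-1},{"tx":-0.58,"ty":0.64,"tz":-0.07,"ax":0,"ay":0,"az":-0.98,"grip":-1}])

```text
time_s: 18.83
ee_pos: [0.5478, -0.0184, 0.2707]
eef_rot: [-180.0, 0.0, -110.0]
wrist_force: [0.0, 0.2, -1.6]
opening: 0.708
grip_force: 20.0
```

>>> move_arm(plan=[{"tx":-0.64,"ty":0.59,"tz":-0.07,"ax":0,"ay":0,"az":-0.98,"grip":-1},{"tx":-0.68,"ty":0.53,"tz":-0.07,"ax":0,"ay":0,"az":-0.98,"grip":-1},{"tx":-0.73,"ty":0.47,"tz":-0.07,"ax":0,"ay":0,"az":-0.98,"grip":-1},{"tx":-0.76,"ty":0.41,"tz":-0.07,"ax":0,"ay":0,"az":-0.98,"grip":-1},{"tx":-0.8,"ty":0.34,"tz":-0.07,"ax":0,"ay":0,"az":-0.98,"grip":-1}])

```text
time_s: 19.25
ee_pos: [0.4979, 0.1015, 0.2812]
eef_rot: [-180.0, 0.0, -85.5]
wrist_force: [0.4, 0.5, -2.1]
opening: 0.706
grip_force: 20.0
```

```bash
python3 - <<'E'
from h import *
settle();o=settle()
plan([[.4575,.2523,.21,-85.7]])
E
```

```text
pose [0.4982 0.102  0.2814] [-1.7993e+02  6.0000e-02 -8.5510e+01] F [ 0.5 -0.3 -1.7] op 0.711 t 19.4
pose [0.4987 0.1002 0.2808] [-1.7999e+02  1.0000e-02 -8.5740e+01] F [-0.  -0.6 -2.1] op 0.704 t 19.55
-> [0.458 0.252 0.21 ] -85.7 rows 6 az -0.0
   [-0.86  0.17  0.39]
   [-0.86  0.17  0.39]
   [-0.86  0.17  0.39]
   [-0.86  0.17  0.39]
   [-0.86  0.17  0.39]
   [-0.86  0.17  0.39]
```

>>> move_arm(plan=[{"tx":-0.86,"ty":0.17,"tz":0.39,"ax":0,"ay":0,"az":0,"grip":-1},{"tx":-0.86,"ty":0.17,"tz":0.39,"ax":0,"ay":0,"az":0,"grip":-1},{"tx":-0.86,"ty":0.17,"tz":0.39,"ax":0,"ay":0,"az":0,"grip":-1},{"tx":-0.86,"ty":0.17,"tz":0.39,"ax":0,"ay":0,"az":0,"grip":-1},{"tx":-0.86,"ty":0.17,"tz":0.39,"ax":0,"ay":0,"az":0,"grip":-1}])

```text
time_s: 19.97
ee_pos: [0.4637, 0.2274, 0.2215]
eef_rot: [-180.0, -0.0, -85.8]
wrist_force: [1.0, 0.4, -1.8]
opening: 0.705
grip_force: 20.0
```

>>> move_arm(plan=[{"tx":-0.86,"ty":0.17,"tz":0.39,"ax":0,"ay":0,"az":0,"grip":-1},{"tx":0,"ty":0,"tz":0,"ax":0,"ay":0,"az":0,"grip":-1},{"tx":0,"ty":0,"tz":0,"ax":0,"ay":0,"az":0,"grip":-1},{"tx":0,"ty":0,"tz":0,"ax":0,"ay":0,"az":0,"grip":-1}])

```text
time_s: 20.3
ee_pos: [0.457, 0.252, 0.2103]
eef_rot: [180.0, -0.0, -85.7]
wrist_force: [-0.0, -0.5, -1.9]
opening: 0.708
grip_force: 20.0
```

```bash
python3 - <<'E'
from h import *
settle();o=settle()
d=camera("wrist");z=d["range_z"];K=d["camera_matrix"];T=d["T_tool_cam"]
v,u=np.mgrid[:z.shape[0],:z.shape[1]]
P=np.stack([(u-K[0,2])/K[0,0]*z,(v-K[1,2])/K[1,1]*z,z],-1)@T[:3,:3].T+T[:3,3]
for a in(.015,.03,.055):
    k=P[(abs(P[...,2]-a)<.006)&(abs(P[...,0])<.04)&(abs(P[...,1])<.026)]
    if len(k)>20:
        f=np.polyfit(k[:,1],k[:,0],1);print(a,len(k),"x",np.median(k[:,0])*1000,"tilt deg",np.degrees(f[0]))
plan([[.4577,.2525,.115,-85.7]])
E
```

```text
pose [0.4572 0.2518 0.2108] [-1.7997e+02  2.0000e-02 -8.5780e+01] F [ 0.  -0.4 -2.2] op 0.705 t 20.45
pose [0.457  0.252  0.2108] [-1.7997e+02  3.0000e-02 -8.5750e+01] F [-0.7  0.4 -2.1] op 0.705 t 20.6
0.015 373 x 24.06434112242952 tilt deg 0.31283522142095865
0.03 157 x 23.932043795726617 tilt deg 0.20958425934455135
0.055 22 x 17.87530125031786 tilt deg 0.2772649356380715
-> [0.458 0.252 0.115] -85.7 rows 4 az -0.0
   [-0.   -0.01  0.8 ]
   [-0.   -0.01  0.8 ]
   [-0.   -0.01  0.8 ]
   [-0.   -0.01  0.8 ]
```

>>> move_arm(plan=[{"tx":-0.035,"ty":-0.022,"tz":0.7,"ax":0,"ay":0,"az":0,"grip":-1},{"tx":0,"ty":0,"tz":0.85,"ax":0,"ay":0,"az":0,"grip":-1},{"tx":0,"ty":0,"tz":0.8,"ax":0,"ay":0,"az":0,"grip":-1},{"tx":0,"ty":0,"tz":0.5,"ax":0,"ay":0,"az":0,"grip":-1},{"tx":0,"ty":0,"tz":0.25,"ax":0,"ay":0,"az":0,"grip":-1}])

```text
time_s: 21.07
ee_pos: [0.4564, 0.2526, 0.1153]
eef_rot: [179.9, -0.1, -85.7]
wrist_force: [-0.4, -0.0, -2.5]
opening: 0.702
grip_force: 20.0
```

```bash
python3 - <<'E'
from h import *
settle();settle();o=settle()
rel(2)
todo([*o["ee_pos"],*o["eef_rot"]],(.4577,.2530,.105),-85.7)
E
```

```text
pose [0.4575 0.2537 0.1176] [ 1.800e+02 -3.000e-02 -8.568e+01] F [ 0.2  1.5 -2.1] op 0.706 t 21.2167
pose [0.4579 0.2544 0.1187] [-1.799e+02  8.000e-02 -8.567e+01] F [-0.1 -0.7 -1.7] op 0.707 t 21.3667
pose [0.4576 0.2541 0.1183] [-1.7993e+02  7.0000e-02 -8.5680e+01] F [ 0.2 -1.2 -1.5] op 0.712 t 21.5167
[[  78.6   47.1    0.  -159.4   49.3]
 [  78.4   47.    -0.  -159.6   49.2]]
median h,xedge,ang,ylo,yhi [  78.46   47.04   -0.   -159.49   49.24]
todo t [ 0.037 -0.002  0.442] az 0.003
```

>>> move_arm(plan=[{"tx":0.035,"ty":0,"tz":0.1,"ax":0,"ay":0,"az":0,"grip":-1},{"tx":0,"ty":0,"tz":0.1,"ax":0,"ay":0,"az":0,"grip":-1},{"tx":0,"ty":0,"tz":0.1,"ax":0,"ay":0,"az":0,"grip":-1},{"tx":0,"ty":0,"tz":0.1,"ax":0,"ay":0,"az":0,"grip":-1},{"tx":0,"ty":0,"tz":0.1,"ax":0,"ay":0,"az":0,"grip":-1}])

```text
time_s: 22.03
ee_pos: [0.4572, 0.2526, 0.1018]
eef_rot: [180.0, -0.0, -85.7]
wrist_force: [-0.8, -0.1, -3.0]
opening: 0.709
grip_force: 20.0
```

>>> move_arm(plan=[{"tx":0,"ty":0,"tz":0.1,"ax":0,"ay":0,"az":0,"grip":-1},{"tx":0,"ty":0,"tz":0.1,"ax":0,"ay":0,"az":0,"grip":-1},{"tx":0,"ty":0,"tz":0.1,"ax":0,"ay":0,"az":0,"grip":-1},{"tx":0,"ty":0,"tz":0,"ax":0,"ay":0,"az":0,"grip":-1},{"tx":0,"ty":0,"tz":0,"ax":0,"ay":0,"az":0,"grip":-1}])

```text
time_s: 22.45
ee_pos: [0.4573, 0.2526, 0.0932]
eef_rot: [180.0, -0.0, -85.7]
wrist_force: [-0.7, -0.2, -2.4]
opening: 0.707
grip_force: 20.0
```

>>> move_arm(plan=[{"tx":0,"ty":0,"tz":0.1,"ax":0,"ay":0,"az":0,"grip":-1},{"tx":0,"ty":0,"tz":0.1,"ax":0,"ay":0,"az":0,"grip":-1},{"tx":0,"ty":0,"tz":0.1,"ax":0,"ay":0,"az":0,"grip":-1},{"tx":0,"ty":0,"tz":0.1,"ax":0,"ay":0,"az":0,"grip":-1},{"tx":0,"ty":0,"tz":0.1,"ax":0,"ay":0,"az":0,"grip":-1}])

```text
time_s: 22.87
ee_pos: [0.4573, 0.2526, 0.078]
eef_rot: [180.0, -0.0, -85.7]
wrist_force: [-0.3, 0.0, -2.4]
opening: 0.706
grip_force: 20.0
```

>>> move_arm(plan=[{"tx":0,"ty":0,"tz":0.05,"ax":0,"ay":0,"az":0,"grip":-1},{"tx":0,"ty":0,"tz":0.05,"ax":0,"ay":0,"az":0,"grip":-1},{"tx":0,"ty":0,"tz":0,"ax":0,"ay":0,"az":0,"grip":-1}])

```text
time_s: 23.12
ee_pos: [0.4572, 0.2526, 0.075]
eef_rot: [180.0, -0.0, -85.7]
wrist_force: [-0.4, -0.3, -2.6]
opening: 0.704
grip_force: 20.0
```

>>> move_arm(plan=[{"tx":0,"ty":0,"tz":0.04,"ax":0,"ay":0,"az":0,"grip":-1},{"tx":0,"ty":0,"tz":0.04,"ax":0,"ay":0,"az":0,"grip":-1},{"tx":0,"ty":0,"tz":0,"ax":0,"ay":0,"az":0,"grip":-1}])

```text
time_s: 23.37
ee_pos: [0.4572, 0.2526, 0.0728]
eef_rot: [180.0, -0.0, -85.7]
wrist_force: [0.1, -0.9, -1.6]
opening: 0.703
grip_force: 20.0
```

>>> move_arm(plan=[{"tx":0,"ty":0,"tz":0.03,"ax":0,"ay":0,"az":0,"grip":-1},{"tx":0,"ty":0,"tz":0,"ax":0,"ay":0,"az":0,"grip":-1}])

```text
time_s: 23.53
ee_pos: [0.4574, 0.2528, 0.0724]
eef_rot: [-180.0, 0.0, -85.7]
wrist_force: [-1.9, 0.5, 2.0]
opening: 0.706
grip_force: 20.0
```

>>> move_arm(plan=[{"tx":0,"ty":0,"tz":0,"ax":0,"ay":0,"az":0,"grip":0.75},{"tx":0,"ty":0,"tz":0,"ax":0,"ay":0,"az":0,"grip":0.75},{"tx":0,"ty":0,"tz":0,"ax":0,"ay":0,"az":0,"grip":0.75},{"tx":0,"ty":0,"tz":0,"ax":0,"ay":0,"az":0,"grip":0.75},{"tx":0,"ty":0,"tz":0,"ax":0,"ay":0,"az":0,"grip":0.75}])

```text
time_s: 23.95
ee_pos: [0.4573, 0.2527, 0.0721]
eef_rot: [-180.0, 0.0, -85.7]
wrist_force: [-0.3, -0.7, -0.9]
opening: 0.869
grip_force: 0.0
```

>>> move_arm(plan=[{"tx":0,"ty":0,"tz":-0.3,"ax":0,"ay":0,"az":0,"grip":0.75},{"tx":0,"ty":0,"tz":-0.6,"ax":0,"ay":0,"az":0,"grip":0.75},{"tx":0,"ty":0,"tz":-0.9,"ax":0,"ay":0,"az":0,"grip":0.75},{"tx":0,"ty":0,"tz":-1,"ax":0,"ay":0,"az":0,"grip":0.75},{"tx":0,"ty":0,"tz":-1,"ax":0,"ay":0,"az":0,"grip":0.75}])

```text
time_s: 24.37
ee_pos: [0.4571, 0.2523, 0.1879]
eef_rot: [180.0, -0.0, -85.7]
wrist_force: [0.5, 1.0, -0.0]
opening: 0.876
grip_force: 0.0
```

>>> move_arm(plan=[{"tx":0.3,"ty":0,"tz":-0.9,"ax":0,"ay":0,"az":0,"grip":0.75},{"tx":0.9,"ty":0,"tz":-0.9,"ax":0,"ay":0,"az":0,"grip":0.75},{"tx":0.9,"ty":0,"tz":-0.9,"ax":0,"ay":0,"az":0,"grip":0.75},{"tx":0.9,"ty":0,"tz":-0.5,"ax":0,"ay":0,"az":0,"grip":0.75},{"tx":0,"ty":0,"tz":0,"ax":0,"ay":0,"az":0,"grip":0.75}])

```text
time_s: 24.78
ee_pos: [0.4652, 0.1605, 0.2872]
eef_rot: [-179.6, 0.2, -85.7]
wrist_force: [0.1, 0.4, -0.2]
opening: 0.877
grip_force: 0.0
```

```bash
python3 - <<'E'
from h import *
o=settle()
for n in("top","scene"):
    d=camera(n);W=cloud(d);z=W[...,2]
    for c in((.567,.26),(.4575,.2522)):
        s=(abs(W[...,0]-c[0])<.045)&(abs(W[...,1]-c[1])<.04)&(z>.095)&(z<.13)
        if s.sum()>10: print(n,c,"z",np.median(z[s]),s.sum(),dockfit(W[s]))
    print("B",packfit(W,(.606,-.121)))
    m=(z>.17)&(z<.188)&(W[...,1]>.36)&(W[...,1]<.42)
    for x in(.46,.5,.54,.58):
        k=W[m&(abs(W[...,0]-x)<.012)]
        if len(k):print("door",x,np.round(np.percentile(k[:,1],[5,50]),3))
save(d,"end")
E
```

```text
pose [0.4639 0.1627 0.2825] [-1.7997e+02  5.0000e-02 -8.5740e+01] F [0.6 0.3 0.6] op 0.872 t 24.9333
top (0.567, 0.26) z 0.10936450016045973 204 ((569.0368041992188, 260.77789306640625), (57.874786376953125, 44.386356353759766), 1.863247275352478)
B (np.float64(0.09956595018255288), np.int64(276), array([ 606.8, -122. ,   62. ,   46. ,   71.7]))
door 0.46 [0.393 0.399]
door 0.5 [0.393 0.398]
door 0.54 [0.393 0.399]
door 0.58 [0.392 0.398]
scene (0.567, 0.26) z 0.1082790104358741 440 ((569.6276245117188, 262.02569580078125), (63.620174407958984, 47.012149810791016), 4.389176368713379)
scene (0.4575, 0.2522) z 0.1082300598184445 364 ((458.2730712890625, 253.64451599121094), (64.34931182861328, 46.92152404785156), 3.4745655059814453)
B (np.float64(0.09819078672275151), np.int64(196), array([ 609.5, -120.6,   63.7,   46.1,   67.6]))
door 0.46 [0.395 0.4  ]
door 0.5 [0.395 0.4  ]
door 0.54 [0.395 0.4  ]
door 0.58 [0.394 0.399]
```

View pics/end.png

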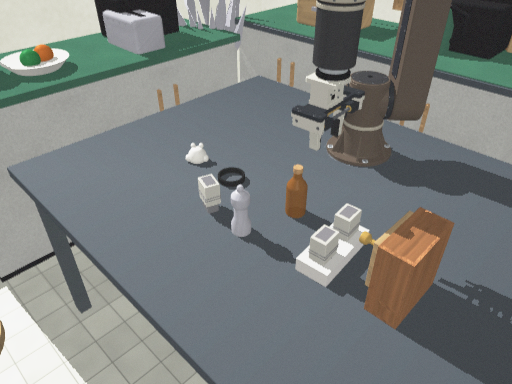

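The picture shows both packs seated in the dock at (325,243) and (347,218), at equal height. The door is shut at (378,262), and the spare stands untouched at (209,190).

```bash
python3 -c "
from cell import finish_job
print(finish_job())"
```

```text
the job is handed in; nothing more can be done
None
```

The job is handed in after about 25 s of robot time: the key box door is shut, both sockets hold a pack that measured fully home and square, and the spare stands where it was; the hand-in call gave no verdict.

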